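# Gather the nuts in the pot and turn them out in one heap

## Task

The hexagon nuts have to be counted on the tray. Tip the lid of the square pot up by its ear, lift it off and lay it flat on the bench, then put every nut that lies about on the bench into the standing pot. Turn the pot with all its nuts upside down onto the tray so that it stands there on its mouth with all the nuts under it, lift it straight up so that they stay in one close heap on the tray, and stand the empty pot upside down on the bench clear of the tray.

Things in the scene. Friction and masses are not known exactly. Their poses are not given: they have to be found in the camera images.
- pot: open square pot of white plastic, 66 x 66 mm outside, 80 mm high, walls and floor 3 mm, 0.16 kg, starts upright on the bench with three nuts in it and the lid on; origin at the centre of the underside of its floor, z from the floor to the mouth (the mouth is 80 mm along z), x and y square to its flat walls. It is stable on its foot, on any flat side (the nuts then stay in it) and on its mouth. Turned over by more than about 20 degrees below level it lets the nuts slide out
- lid: square white lid, 77 x 77 mm, 10 mm thick with a skirt 6 mm deep that fits loosely (2.5 mm of play each side) round the pot's rim, 50 g; origin at the centre of the skirt's lower edge. On its top, by the edge on its -x side, stands an upright ear to pinch: 10 mm thick along x (centred at x = -32 mm), 36 mm long along y, from z = 10 to 36 mm. On the pot, the lid's origin is 74 mm above the pot's. Its mouth side faces down when it lies flat on the bench
- tray: grey shallow tray fixed on the bench, 190 mm (its x) by 230 mm (its y) outside, floor 4 mm thick, lip 12 mm high and 4 mm thick, with a small tab 14 mm long in the middle of each short side; origin at the centre of its underside
- nut_a: brass hexagon nut, 17 mm across flats, 19.6 mm across corners, 9 mm thick, 20 g; origin at the centre of its underside, z along its hole, flats face its own +x and every 60 degrees from there; starts in the pot
- nut_b: brass hexagon nut, 17 mm across flats, 19.6 mm across corners, 9 mm thick, 20 g; origin at the centre of its underside, z along its hole, flats face its own +x and every 60 degrees from there; starts in the pot
- nut_c: brass hexagon nut, 17 mm across flats, 19.6 mm across corners, 9 mm thick, 20 g; origin at the centre of its underside, z along its hole, flats face its own +x and every 60 degrees from there; starts in the pot
- nut_d: brass hexagon nut, 17 mm across flats, 19.6 mm across corners, 9 mm thick, 20 g; origin at the centre of its underside, z along its hole, flats face its own +x and every 60 degrees from there; starts flat on the bench (two to four of nut_d, nut_e, nut_f and nut_g are there in a run)
- nut_e: brass hexagon nut, 17 mm across flats, 19.6 mm across corners, 9 mm thick, 20 g; origin at the centre of its underside, z along its hole, flats face its own +x and every 60 degrees from there; starts flat on the bench (two to four of nut_d, nut_e, nut_f and nut_g are there in a run)
- nut_f: brass hexagon nut, 17 mm across flats, 19.6 mm across corners, 9 mm thick, 20 g; origin at the centre of its underside, z along its hole, flats face its own +x and every 60 degrees from there; starts flat on the bench (two to four of nut_d, nut_e, nut_f and nut_g are there in a run)
- nut_g: brass hexagon nut, 17 mm across flats, 19.6 mm across corners, 9 mm thick, 20 g; origin at the centre of its underside, z along its hole, flats face its own +x and every 60 degrees from there; starts flat on the bench (two to four of nut_d, nut_e, nut_f and nut_g are there in a run)
- crock (a point): mid-height of a fixed grey crock full of tall kitchen tools, about 130 mm across, with the tools up to 350 mm above the bench: keep the arm clear of it
- balance (a point): middle of a fixed laboratory balance, about 210 mm (x) by 170 mm (y), 150 mm high with the thin clear cover over its pan: keep the arm clear of it
- blue_lid_jar: white jar with a blue lid, 72 mm across, 85 mm high, a bystander: leave it alone; origin at the centre of its underside
- white_bottle: white bottle with a white cap, 64 mm across, 140 mm high, a bystander: leave it alone; origin at the centre of its underside
- small_jar: low white jar with a white lid, 71 mm across, 70 mm high, a bystander: leave it alone; origin at the centre of its underside

How it is judged:
On the way, in this order (a step that is already met when the one before it is completed fails the run):
1. the lid is tipped up by more than 10 degrees while it is still over the upright pot (angle between lid's own z axis and vertical above 0.18 rad and horizontal distance between lid and pot below 0.06 m and z of lid in the frame of pot below 0.13 m and angle between pot's own z axis and vertical below 0.15 rad), for 0.1 s.
2. the lid lies flat on the bench, clear of the tray (angle between lid's own z axis and vertical below 0.12 rad and height (world z) of lid below 0.012 m and (x of lid in the frame of tray above 0.125 m or x of lid in the frame of tray below -0.125 m or y of lid in the frame of tray above 0.145 m or y of lid in the frame of tray below -0.145 m) and contact force between the fingers and lid below 0.1 N), for 0.2 s.
3. all the nuts are in the upright pot (x of nut_a in the frame of pot between -0.033 and 0.033 m and y of nut_a in the frame of pot between -0.033 and 0.033 m and z of nut_a in the frame of pot between -0.005 and 0.085 m and x of nut_b in the frame of pot between -0.033 and 0.033 m and y of nut_b in the frame of pot between -0.033 and 0.033 m and z of nut_b in the frame of pot between -0.005 and 0.085 m and x of nut_c in the frame of pot between -0.033 and 0.033 m and y of nut_c in the frame of pot between -0.033 and 0.033 m and z of nut_c in the frame of pot between -0.005 and 0.085 m and x of nut_d in the frame of pot between -0.033 and 0.033 m and y of nut_d in the frame of pot between -0.033 and 0.033 m and z of nut_d in the frame of pot between -0.005 and 0.085 m and x of nut_e in the frame of pot between -0.033 and 0.033 m and y of nut_e in the frame of pot between -0.033 and 0.033 m and z of nut_e in the frame of pot between -0.005 and 0.085 m and x of nut_f in the frame of pot between -0.033 and 0.033 m and y of nut_f in the frame of pot between -0.033 and 0.033 m and z of nut_f in the frame of pot between -0.005 and 0.085 m and x of nut_g in the frame of pot between -0.033 and 0.033 m and y of nut_g in the frame of pot between -0.033 and 0.033 m and z of nut_g in the frame of pot between -0.005 and 0.085 m and angle between pot's own z axis and vertical below 0.15 rad), for 0.2 s.
4. the pot stands on its mouth on the tray with all the nuts under it (x of nut_a in the frame of pot between -0.033 and 0.033 m and y of nut_a in the frame of pot between -0.033 and 0.033 m and z of nut_a in the frame of pot between -0.005 and 0.085 m and x of nut_b in the frame of pot between -0.033 and 0.033 m and y of nut_b in the frame of pot between -0.033 and 0.033 m and z of nut_b in the frame of pot between -0.005 and 0.085 m and x of nut_c in the frame of pot between -0.033 and 0.033 m and y of nut_c in the frame of pot between -0.033 and 0.033 m and z of nut_c in the frame of pot between -0.005 and 0.085 m and x of nut_d in the frame of pot between -0.033 and 0.033 m and y of nut_d in the frame of pot between -0.033 and 0.033 m and z of nut_d in the frame of pot between -0.005 and 0.085 m and x of nut_e in the frame of pot between -0.033 and 0.033 m and y of nut_e in the frame of pot between -0.033 and 0.033 m and z of nut_e in the frame of pot between -0.005 and 0.085 m and x of nut_f in the frame of pot between -0.033 and 0.033 m and y of nut_f in the frame of pot between -0.033 and 0.033 m and z of nut_f in the frame of pot between -0.005 and 0.085 m and x of nut_g in the frame of pot between -0.033 and 0.033 m and y of nut_g in the frame of pot between -0.033 and 0.033 m and z of nut_g in the frame of pot between -0.005 and 0.085 m and angle between pot's own z axis and vertical above 3.05 rad and x of pot in the frame of tray between -0.095 and 0.095 m and y of pot in the frame of tray between -0.115 and 0.115 m and height (world z) of pot below 0.09 m and linear speed of pot below 0.03 m/s), for 0.2 s.
5. the pot, still upside down, is lifted straight up (its mouth more than 50 mm above the heap's floor) with every nut left below it on the tray (angle between pot's own z axis and vertical above 2.95 rad and height (world z) of pot above 0.134 m and horizontal distance between each of nut_a, nut_b, nut_c, nut_d, nut_e, nut_f, nut_g and pot below 0.065 m and height (world z) of each of nut_a, nut_b, nut_c, nut_d, nut_e, nut_f, nut_g below 0.06 m), for 0.1 s.
At the end, for the whole second after the job is handed in: All nuts are at rest on the tray in one heap, each within 80 mm of nut_a; the pot stands on its mouth on the bench, clear of the tray, and the lid lies flat (within 7 degrees) on the bench, clear of the tray (x of nut_a in the frame of tray between -0.095 and 0.095 m and y of nut_a in the frame of tray between -0.115 and 0.115 m and height (world z) of each of nut_a, nut_b, nut_c, nut_d, nut_e, nut_f, nut_g below 0.06 m and linear speed of each of nut_a, nut_b, nut_c, nut_d, nut_e, nut_f, nut_g, pot below 0.02 m/s and x of nut_b in the frame of tray between -0.095 and 0.095 m and y of nut_b in the frame of tray between -0.115 and 0.115 m and x of nut_c in the frame of tray between -0.095 and 0.095 m and y of nut_c in the frame of tray between -0.115 and 0.115 m and x of nut_d in the frame of tray between -0.095 and 0.095 m and y of nut_d in the frame of tray between -0.115 and 0.115 m and x of nut_e in the frame of tray between -0.095 and 0.095 m and y of nut_e in the frame of tray between -0.115 and 0.115 m and x of nut_f in the frame of tray between -0.095 and 0.095 m and y of nut_f in the frame of tray between -0.115 and 0.115 m and x of nut_g in the frame of tray between -0.095 and 0.095 m and y of nut_g in the frame of tray between -0.115 and 0.115 m and horizontal distance between each of nut_b, nut_c, nut_d, nut_e, nut_f, nut_g and nut_a below 0.08 m and angle between lid's own z axis and vertical below 0.12 rad and height (world z) of lid below 0.012 m and (x of lid in the frame of tray above 0.125 m or x of lid in the frame of tray below -0.125 m or y of lid in the frame of tray above 0.145 m or y of lid in the frame of tray below -0.145 m) and angle between pot's own z axis and vertical above 3.05 rad and height (world z) of pot below 0.084 m and (x of pot in the frame of tray above 0.125 m or x of pot in the frame of tray below -0.125 m or y of pot in the frame of tray above 0.145 m or y of pot in the frame of tray below -0.145 m)); the robot touches nothing.
It fails at once if a bystander is shifted by more than 30 mm (distance of any of blue_lid_jar, white_bottle, small_jar from where it was at the start of the episode above 0.03 m).
Of nut_d, nut_e, nut_f, nut_g only 2 to 4 are there at a start; the rules pass over those that are not, and their reading is None.
At some moment in a run one of nut_d, nut_e, nut_f, nut_g may be knocked a few centimetres aside while the robot is not near it.
It also fails if it takes over 210 s, if anything falls off the work surface, if the arm or the gripper's body presses on something with over 40 N, if the wrist force passes 120 N, or if a joint passes its speed limit or range.

## Robot

A 7-joint arm with a two-finger parallel gripper is mounted at the origin on a cart in front of the work surface, level with it; the furniture and walls round the work are solid. World frame = base frame: x ahead of the robot, y to its left, z up, the work surface at z = 0. Lengths are in m, angles in rad, forces in N, time in s.
With the tool pointing down it reaches from about 0.425 to 0.925 m from the base axis. Payload 6.8 kg.
Tool frame: the origin (TCP) lies between the finger pads; the fingertips stand 11 mm ahead of it and the grasp point (between the pads) lies 8 mm behind it; z points along the fingers, y is the line along which they close (so a half turn about z gives the same grasp; the last joint's range is limited). The gripper opens to 85 mm and grips with 20 to 120 N. Pads are 22 mm wide; open, the fingers measure 114 mm over their backs; the gripper's body (76 mm by 85 mm) begins 54 mm behind the grasp point. The pads swing forward as they close: fully open they stand 13 mm farther back than shut.
Start: joints at [1.114, 0.477, 0.022, 1.555, -0.011, 1.109, -0.083], TCP at [0.231, -0.634, 0.242] pointing down, gripper open.
Joint ranges: [-2.96, 2.96], [-0.34, 2.1], [-1.41, 1.46], [0.24, 2.44], [-1.37, 4.51], [0.17, 1.92], [-2.96, 2.96]. Speed limits (rad/s): [2.39, 2.39, 3.14, 3.14, 3.14, 3.14, 3.14].

## Interface

Orientations are given as a rotation vector (axis times angle).
In Python, from bench import r gives the robot as it stands.
- The arm moves only by the tool send_rows, never from a script. Its argument "deltas" is a list of rows, each an object of numbers: "dx", "dy", "dz": the shift along the world's x, y, z in mm; "rx", "ry", "rz": the turn, a rotation vector about the world's x, y, z in degrees. A call has 1 to 5 rows; each row is the pose to reach, as a shift and turn from the pose commanded when the call began; what a row does not reach only later rows make up. A row lasts 1/12 s, in which the tool goes at most 41.7 mm and 7.16 degrees, less where a joint would pass 70% of its speed; a pose out of reach is approached as far as the arm can. A call with a gripper value outside its range is refused whole. "jaw" is the finger opening in mm, from 0 to 85.4, set as the call begins (left out, the last holds). The fingers move at their own pace and stop on an object; "newtons" is the grip in N (left out, the last holds). Time passes only in rows, so rows that repeat a pose let the fingers close. It gives the time, the measured TCP pose, the force, the opening and the grip force at its end, in the units of the state.
- r.get_obs(): the state, without advancing time (a new reading comes with each control period).
- r.grab_frame(name): name is "scene" or "top" or "wrist"; returns a dict with "frame" (400x640x3 uint8, blue, green, red), "z_map" (400x640 float32, m along the optical axis (not along the pixel's ray), 0 where there is no reading), "vertical_fov" (degrees; the focal length in pixels is half the picture's height over the tangent of half this angle, whatever the lens; pixels are square), "cx", "cy" (the principal point, pixels), "xyz" and "orientation" of the camera in the world. Camera axes: x right, y down, z forward; pixel columns grow to the right and rows downward; lengths in m; the calibration is good to about 2 mm. A picture is of the moment at which its call begins.
- r.hand_in(): hands the job in; it is judged then, once.
The state is a dict: "clock": time; "joints": joint angles; "qvel": joint speeds; "tau": joint torques, N m; "tcp_pos": TCP position; "orientation": TCP orientation; "contact_force": force on the tool from outside, world axes, zero at the start; "moment": the same for the moment, N m; "grip_width": finger opening in m; "gripper_force": force on a finger pad.
Only numpy, scipy, OpenCV 4.12 (cv2) and the standard library are available. Lean on these libraries where they do the work, as an engineer would, in place of code of your own. Each camera call takes 0.05 s, during which the arm holds its last target. There are 200 camera calls.

## Working session

There is one attempt and no reset: what is moved stays moved. The work goes in short steps, Python scripts to look and compute and a tool call to move; the robot and the scene stay as the last step left them, time stands still between calls to the robot, and variables do not carry over. Pictures are saved under pics/ and viewed, at most 15 in all, crops included, and the job is handed in when it is done.

Besides the shell and the picture viewer there is one more tool, called by a JSON object that holds its "op" and its "data", one argument or row to a line. send_rows: Moves the arm, as the interface text tells. Its arguments: {"type":"object","properties":{"deltas":{"type":"array","items":{"type":"object","properties":{"dx":{"type":"number"},"dy":{"type":"number"},"dz":{"type":"number"},"rx":{"type":"number"},"ry":{"type":"number"},"rz":{"type":"number"}}}},"jaw":{"type":"number"},"newtons":{"type":"number"}},"required":["deltas"]}

```bash
ls; mkdir -p pics; cat > h.py <<'E'
import numpy as np, cv2
from scipy.spatial.transform import Rotation as R
from bench import r
def grab(n, save=None):
    f=r.grab_frame(n)
    if save: cv2.imwrite('pics/'+save+'.png',f['frame'])
    return f
def cloud(f):
    z=f['z_map']; F=z.shape[0]/2/np.tan(np.radians(f['vertical_fov'])/2)
    v,u=np.mgrid[:z.shape[0],:z.shape[1]]
    p=np.stack([(u-f['cx'])/F*z,(v-f['cy'])/F*z,z],-1)
    w=p@R.from_rotvec(f['orientation']).as_matrix().T+np.array(f['xyz'])
    w[z==0]=np.nan
    return w
E
python3 - <<'E'
from h import *
np.set_printoptions(precision=4,suppress=True)
for n in ('top','scene'):
    f=grab(n,n+'0'); print(n,f['xyz'],f['orientation'],f['vertical_fov'],f['cx'],f['cy'])
    np.save(n+'0.npy',cloud(f))
print(r.get_obs())
E
```

```text
pics
top [0.1778 0.0447 1.8604] [-1.8172  2.3753 -0.272 ] 42.04021307973088 320.1451082348814 202.4637656891553
scene [-0.0972  0.8462  1.0042] [-0.8114  2.4941 -1.196 ] 50.2833387546157 321.2491993803912 188.1592447695765
{'clock': 0.1, 'joints': array([ 1.1139,  0.4777,  0.0223,  1.5563, -0.0115,  1.1093, -0.0831]), 'qvel': array([ 0.0014, -0.0016, -0.0002, -0.0046, -0.0002, -0.0007,  0.    ]), 'tau': array([  0.0051, -59.7763,   1.6134, -28.1956,   0.0127,   0.0049,
        -0.    ]), 'tcp_pos': array([ 0.2305, -0.6339,  0.2414]), 'orientation': array([-3.0924, -0.5449,  0.0007]), 'contact_force': array([ 0.1076,  0.4417, -0.3371]), 'moment': array([-0.0019, -0.01  ,  0.0164]), 'gripper_force': 0.0, 'grip_width': 0.08516702550736542}
```

View pics/top0.png

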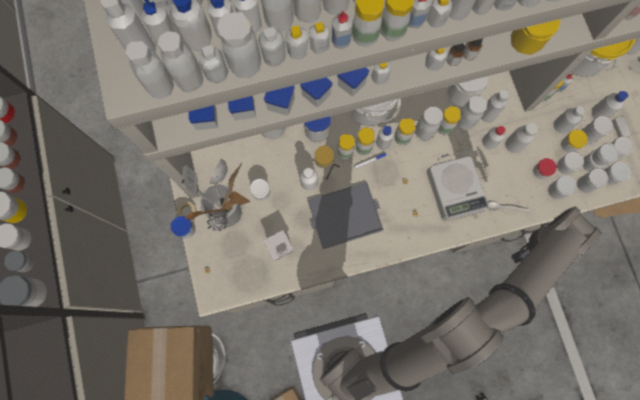

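View pics/scene0.png

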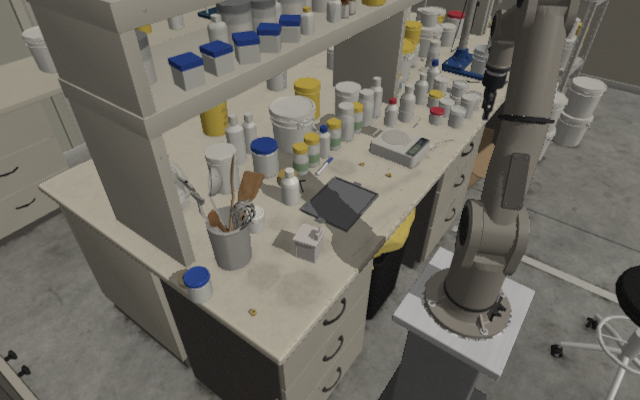

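The top view shows the pot with lid at (278,244), the tray at (345,213), brass nuts at (405,181), (415,212) and (207,268), the crock at (220,205) and the balance at (460,187). The scene view shows the same three nuts at (362,164), (389,175) and (253,312).

```bash
python3 - <<'E'
from h import *
np.set_printoptions(precision=4,suppress=True)
for n in ('top','scene'):
    im=cv2.imread(f'pics/{n}0.png'); w=np.load(n+'0.npy')
    hsv=cv2.cvtColor(im,cv2.COLOR_BGR2HSV)
    m=((hsv[...,1]>90)&(hsv[...,0]>12)&(hsv[...,0]<32)&(w[...,2]<0.03)&(w[...,2]>-0.02)).astype(np.uint8)
    k,l,s,c=cv2.connectedComponentsWithStats(m)
    for i in range(1,k):
        if s[i,4]>3: print(n,c[i].round(),s[i,4],np.nanmean(w[l==i],0))
w=np.load('top0.npy'); im=cv2.imread('pics/top0.png')
# tray
x,y,z=w[...,0],w[...,1],w[...,2]
for (u,v) in [(345,213),(278,244),(285,251),(260,189),(309,178),(181,226),(220,205),(460,187)]: print(u,v,w[v,u])
cr=cv2.resize(im[130:300,170:470],None,fx=2.66,fy=2.66,interpolation=cv2.INTER_CUBIC); cv2.imwrite('pics/topc.png',cr)
dark=(im.max(2)<110)&(z<0.02)&(z>-.02)
k,l,s,c=cv2.connectedComponentsWithStats(dark.astype(np.uint8)); i=l[213,345]
print(s[i],cv2.minAreaRect(w[l==i][:,:2].astype(np.float32)))
b=(z>0.06)&(z<0.13)
k,l,s,c=cv2.connectedComponentsWithStats(b.astype(np.uint8)); i=l[247,278] 
print(i,s[i]); q=w[l==i]
if i:
    t=q[q[:,2]<0.095]; print(cv2.minAreaRect(t[:,:2].astype(np.float32))); e=q[q[:,2]>0.1];print(e.mean(0),cv2.minAreaRect(e[:,:2].astype(np.float32)),q[:,2].max(), np.median(t[:,2]))
E
```

```text
top [400. 120.] 4 [ 0.8249 -0.4456 -0.0007]
top [358. 132.] 7 [ 0.8215 -0.2785  0.0007]
top [340. 136.] 6 [ 0.8214 -0.2071  0.0026]
top [317. 162.] 9 [ 0.741  -0.0956  0.0222]
top [328. 164.] 15 [ 0.7235 -0.1311  0.0225]
top [405. 181.] 13 [ 0.5914 -0.392   0.005 ]
top [415. 214.] 14 [ 0.4631 -0.3911  0.0058]
top [207. 270.] 17 [0.4603 0.385  0.0096]
scene [579.  27.] 22 [ 0.2115 -2.7199  0.0067]
scene [147.  30.] 44 [ 2.5565 -0.8278  0.0169]
scene [317. 115.] 27 [ 0.9478 -0.5808  0.0167]
scene [214. 132.] 116 [ 1.2206 -0.1899  0.0159]
scene [362. 164.] 9 [ 0.583  -0.3877  0.0035]
scene [389. 175.] 13 [ 0.4583 -0.3897  0.0022]
scene [278. 178.] 6 [ 0.7718 -0.0934  0.0241]
scene [253. 312.] 33 [0.456  0.3867 0.0041]
345 213 [ 0.5319 -0.1447  0.0055]
278 244 [0.4721 0.1153 0.0856]
285 251 [0.4392 0.0974 0.1068]
260 189 [0.6798 0.1292 0.0795]
309 178 [ 0.6616 -0.0461  0.1221]
181 226 [0.62   0.4235 0.0895]
220 205 [0.6559 0.2763 0.0951]
460 187 [ 0.5026 -0.5569  0.0749]
[ 308  143   75  107 3780] ((0.614705502986908, -0.13509899377822876), (0.3698960542678833, 0.24831287562847137), 3.9387388229370117)
163 [264 230  30  30 501]
((0.47051963210105896, 0.11513274908065796), (0.0774644985795021, 0.07697349786758423), 13.722825050354004)
[0.4388 0.1075 0.1101] ((0.43917399644851685, 0.10822071880102158), (0.009764396585524082, 0.03619780018925667), 12.553121566772461) 0.11673231544190488 0.08515024263781923
```

View pics/topc.png

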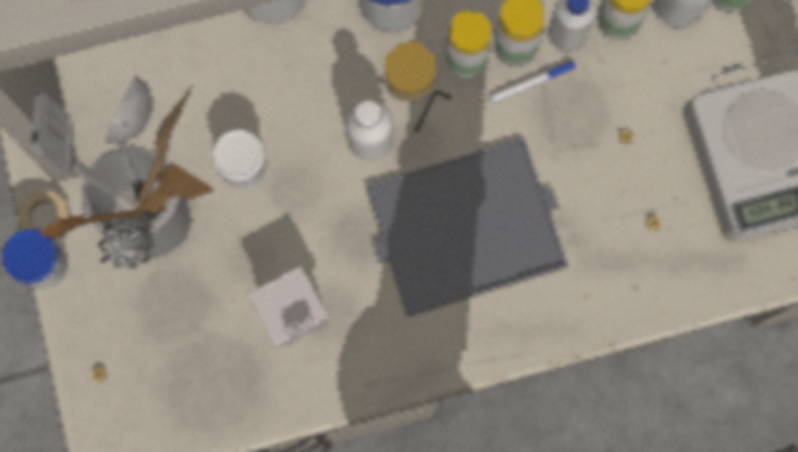

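Three loose nuts are in view, at about (0.588,-0.390), (0.461,-0.390) and (0.458,0.386). The lid's ear is at (0.439,0.108) with yaw about 13°. I'll move to the ear.

{"op": "send_rows", "data": {
  "deltas": [
    {"dx": 30,"dy": 20,"dz": 25,"rz": 7},
    {"dx": 60,"dy": 40,"dz": 45,"rz": 14},
    {"dx": 90,"dy": 65,"dz": 55,"rz": 21},
    {"dx": 115,"dy": 95,"dz": 60,"rz": 28},
    {"dx": 135,"dy": 130,"dz": 60,"rz": 35}
  ]
}}

```text
$.deltas[0]: bad value
```

{"op": "send_rows", "data": {
  "deltas": [
    {"dx": 20,"dy": 35,"rz": 7},
    {"dx": 35,"dy": 70,"rz": 14},
    {"dx": 45,"dy": 110,"rz": 21},
    {"dx": 55,"dy": 150,"rz": 28},
    {"dx": 60,"dy": 190,"rz": 35}
  ]
}}

```text
$.deltas[0]: bad value
```

{"op": "send_rows", "data": {
  "deltas": [
    {"dx": 5,"dy": 40,"rz": 7},
    {"dx": 10,"dy": 80,"rz": 13},
    {"dx": 13,"dy": 120,"rz": 13},
    {"dx": 13,"dy": 160,"rz": 13},
    {"dx": 13,"dy": 200,"rz": 13}
  ]
}}

```text
$.deltas[0]: bad value
```

{"op": "send_rows", "data": {
  "deltas": [
    {"dx": 30,"dy": 20,"dz": 25,"rx": 0,"ry": 0,"rz": 7},
    {"dx": 60,"dy": 40,"dz": 45,"rx": 0,"ry": 0,"rz": 14},
    {"dx": 90,"dy": 65,"dz": 55,"rx": 0,"ry": 0,"rz": 21},
    {"dx": 115,"dy": 95,"dz": 60,"rx": 0,"ry": 0,"rz": 28},
    {"dx": 135,"dy": 130,"dz": 60,"rx": 0,"ry": 0,"rz": 35}
  ]
}}

```text
clock: 0.52
tcp_pos: [0.3682, -0.5036, 0.3036]
orientation: [2.78, 1.458, 0.002]
contact_force: [0.7, -0.1, -0.0]
grip_width: 0.0859
gripper_force: 0.0
```

{"op": "send_rows", "data": {
  "deltas": [
    {"dx": 20,"dy": 35,"dz": 0,"rx": 0,"ry": 0,"rz": 7},
    {"dx": 35,"dy": 70,"dz": 0,"rx": 0,"ry": 0,"rz": 14},
    {"dx": 45,"dy": 110,"dz": 0,"rx": 0,"ry": 0,"rz": 21},
    {"dx": 55,"dy": 150,"dz": 0,"rx": 0,"ry": 0,"rz": 28},
    {"dx": 60,"dy": 190,"dz": 0,"rx": 0,"ry": 0,"rz": 35}
  ]
}}

```text
clock: 0.93
tcp_pos: [0.4264, -0.312, 0.3019]
orientation: [-2.214, -2.229, -0.0]
contact_force: [0.9, 0.4, -0.7]
grip_width: 0.0857
gripper_force: 0.0
```

{"op": "send_rows", "data": {
  "deltas": [
    {"dx": 5,"dy": 40,"dz": 0,"rx": 0,"ry": 0,"rz": 7},
    {"dx": 10,"dy": 80,"dz": 0,"rx": 0,"ry": 0,"rz": 13},
    {"dx": 13,"dy": 120,"dz": 0,"rx": 0,"ry": 0,"rz": 13},
    {"dx": 13,"dy": 160,"dz": 0,"rx": 0,"ry": 0,"rz": 13},
    {"dx": 13,"dy": 200,"dz": 0,"rx": 0,"ry": 0,"rz": 13}
  ]
}}

```text
clock: 1.35
tcp_pos: [0.4382, -0.1125, 0.3021]
orientation: [-1.956, -2.458, 0.0]
contact_force: [0.4, -0.1, 0.4]
grip_width: 0.0856
gripper_force: 0.0
```

{"op": "send_rows", "data": {
  "deltas": [
    {"dx": 0,"dy": 40,"dz": 0,"rx": 0,"ry": 0,"rz": 0},
    {"dx": 0,"dy": 80,"dz": 0,"rx": 0,"ry": 0,"rz": 0},
    {"dx": 0,"dy": 120,"dz": -20,"rx": 0,"ry": 0,"rz": 0},
    {"dx": 0,"dy": 160,"dz": -50,"rx": 0,"ry": 0,"rz": 0},
    {"dx": 0,"dy": 200,"dz": -70,"rx": 0,"ry": 0,"rz": 0}
  ],
  "jaw": 50
}}

```text
clock: 1.77
tcp_pos: [0.4381, 0.0742, 0.2382]
orientation: [1.956, 2.457, -0.0]
contact_force: [0.6, 0.7, 0.3]
grip_width: 0.0497
gripper_force: 0.0
```

```bash
python3 - <<'E'
from h import *
np.set_printoptions(precision=4,suppress=True)
o=r.get_obs(); print(o); print(R.from_rotvec(o['orientation']).as_matrix())
f=grab('wrist','w0'); w=cloud(f); np.save('w0.npy',w); print(f['xyz'],f['orientation'])
z=w[...,2]; print(np.nanmin(z),np.nanmax(z))
e=w[(z>0.098)&(z<0.125)]; print(len(e),cv2.minAreaRect(e[:,:2].astype(np.float32)),np.median(e[:,2]))
e=w[(z>0.08)&(z<0.09)]; print(len(e),cv2.minAreaRect(e[:,:2].astype(np.float32)),np.median(e[:,2]))
E
```

```text
{'clock': 1.7667, 'joints': array([ 0.3578,  0.1608, -0.7214,  2.047 ,  0.1291,  0.9768, -0.2037]), 'qvel': array([-0.8061,  0.4986, -0.345 ,  0.1576,  0.4543, -0.4726, -1.4123]), 'tau': array([  4.2038, -37.031 ,  -3.0371, -26.026 ,  -0.8615,   0.6423,
         2.0104]), 'tcp_pos': array([0.4381, 0.0742, 0.2382]), 'orientation': array([ 1.9563,  2.4569, -0.0002]), 'contact_force': array([0.6047, 0.6748, 0.2515]), 'moment': array([-0.0673, -0.0306, -0.0067]), 'gripper_force': 0.0, 'grip_width': 0.049705749647334006}
[[-0.224   0.9746  0.0007]
 [ 0.9746  0.224  -0.0007]
 [-0.0009  0.0006 -1.    ]]
[0.4218 0.1468 0.3699] [2.8295 0.32   0.048 ]
-0.7594068584182792 0.3300052423298807
3986 ((0.6405858397483826, 0.040154024958610535), (0.2930646538734436, 0.458162784576416), 30.812599182128906) 0.11046805766876686
6286 ((0.6482081413269043, 0.02437227964401245), (0.25645211338996887, 0.46805018186569214), 39.70295715332031) 0.08417624075724278
```

```bash
python3 - <<'E'
from h import *
w=np.load('w0.npy');x,y,z=w[...,0],w[...,1],w[...,2]
m=(abs(x-.46)<.07)&(abs(y-.112)<.07)
for lo,hi in((.1,.12),(.08,.09)):
    e=w[m&(z>lo)&(z<hi)]; print(len(e),e.mean(0),cv2.minAreaRect(e[:,:2].astype(np.float32)),np.median(e[:,2]))
E
```

```text
388 [0.43969712 0.10914382 0.11019845] ((0.44020912051200867, 0.10853035748004913), (0.009424304589629173, 0.0352928452193737), 13.215221405029297) 0.11018861676526728
5144 [0.47288125 0.11808114 0.08414136] ((0.47126829624176025, 0.11557119339704514), (0.07697226852178574, 0.07705384492874146), 13.620574951171875) 0.08412884185026695
```

View pics/w0.png

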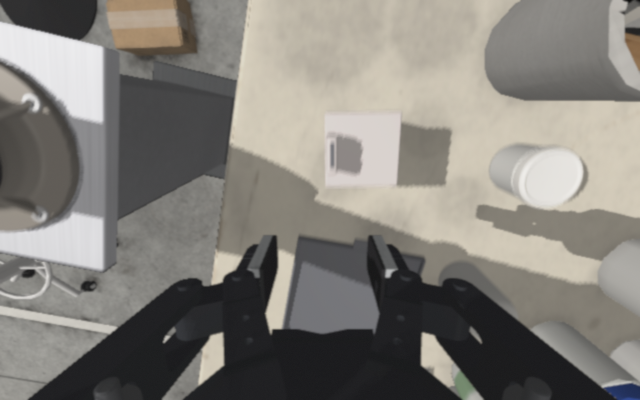

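The wrist view has the lid at (362,150) with its ear at (333,150), which matches the top estimate. I'll descend onto the ear.

{"op": "send_rows", "data": {
  "deltas": [
    {"dx": 1,"dy": 22,"dz": -30,"rx": 0,"ry": 0,"rz": 0},
    {"dx": 1,"dy": 22,"dz": -65,"rx": 0,"ry": 0,"rz": 0},
    {"dx": 1,"dy": 22,"dz": -100,"rx": 0,"ry": 0,"rz": 0},
    {"dx": 1,"dy": 22,"dz": -123,"rx": 0,"ry": 0,"rz": 0},
    {"dx": 1,"dy": 22,"dz": -132,"rx": 0,"ry": 0,"rz": 0}
  ],
  "jaw": 30
}}

```text
clock: 2.23
tcp_pos: [0.4373, 0.0943, 0.1039]
orientation: [-1.953, -2.456, 0.007]
contact_force: [0.4, -0.4, -0.3]
grip_width: 0.0301
gripper_force: 0.0
```

{"op": "send_rows", "data": {
  "deltas": [
    {"dx": 0,"dy": 0,"dz": 0,"rx": 0,"ry": 0,"rz": 0},
    {"dx": 0,"dy": 0,"dz": 0,"rx": 0,"ry": 0,"rz": 0}
  ],
  "jaw": 30
}}

```text
clock: 2.4
tcp_pos: [0.44, 0.0952, 0.1077]
orientation: [-1.956, -2.458, -0.0]
contact_force: [-0.9, -0.3, 1.1]
grip_width: 0.03
gripper_force: 0.0
```

{"op": "send_rows", "data": {
  "deltas": [
    {"dx": 0,"dy": 13,"dz": 0,"rx": 0,"ry": 0,"rz": 0},
    {"dx": 0,"dy": 13,"dz": -5,"rx": 0,"ry": 0,"rz": 0},
    {"dx": 0,"dy": 13,"dz": -9,"rx": 0,"ry": 0,"rz": 0},
    {"dx": 0,"dy": 13,"dz": -9,"rx": 0,"ry": 0,"rz": 0}
  ]
}}

```text
clock: 2.73
tcp_pos: [0.4399, 0.1075, 0.0983]
orientation: [1.956, 2.458, -0.0]
contact_force: [-0.5, 0.3, -0.7]
grip_width: 0.0301
gripper_force: 0.0
```

{"op": "send_rows", "data": {
  "deltas": [
    {"dx": 0,"dy": 0,"dz": 0,"rx": 0,"ry": 0,"rz": 0},
    {"dx": 0,"dy": 0,"dz": 0,"rx": 0,"ry": 0,"rz": 0},
    {"dx": 0,"dy": 0,"dz": 0,"rx": 0,"ry": 0,"rz": 0},
    {"dx": 0,"dy": 0,"dz": 0,"rx": 0,"ry": 0,"rz": 0}
  ],
  "jaw": 2,
  "newtons": 50
}}

```text
clock: 3.07
tcp_pos: [0.4399, 0.1077, 0.0985]
orientation: [1.956, 2.457, -0.0]
contact_force: [-1.5, -1.7, 5.4]
grip_width: 0.0089
gripper_force: 50.7
```

{"op": "send_rows", "data": {
  "deltas": [
    {"dx": 0,"dy": 0,"dz": 3,"rx": 0,"ry": 0,"rz": 0},
    {"dx": 2.3,"dy": 0.5,"dz": 9,"rx": -1.1,"ry": 4.9,"rz": 0},
    {"dx": 5,"dy": 1.2,"dz": 15,"rx": -2.3,"ry": 9.7,"rz": 0},
    {"dx": 8.4,"dy": 2,"dz": 20,"rx": -3.4,"ry": 14.6,"rz": 0},
    {"dx": 8.4,"dy": 2,"dz": 20,"rx": -3.4,"ry": 14.6,"rz": 0}
  ]
}}

```text
clock: 3.48
tcp_pos: [0.4514, 0.1111, 0.1185]
orientation: [-1.846, -2.316, 0.303]
contact_force: [1.6, 0.5, -0.8]
grip_width: 0.0088
gripper_force: 49.9
```

{"op": "send_rows", "data": {
  "deltas": [
    {"dx": 0,"dy": 0,"dz": 2,"rx": 0,"ry": 0,"rz": 0},
    {"dx": 0,"dy": 0,"dz": 2,"rx": 0,"ry": 0,"rz": 0},
    {"dx": 0,"dy": 0,"dz": 2,"rx": 0,"ry": 0,"rz": 0}
  ]
}}

```text
clock: 3.73
tcp_pos: [0.4469, 0.1098, 0.12]
orientation: [-1.845, -2.32, 0.306]
contact_force: [-0.1, 0.4, -0.7]
grip_width: 0.0088
gripper_force: 49.9
```

```bash
python3 - <<'E'
from h import *
f=grab('scene','s1'); w=cloud(f);x,y,z=w[...,0],w[...,1],w[...,2]
cv2.imwrite('pics/s1c.png',cv2.resize(f['frame'][180:300,230:390],None,fx=4,fy=4))
f=grab('wrist'); w=cloud(f);x,y,z=w[...,0],w[...,1],w[...,2]
m=(abs(x-.48)<.035)&(abs(y-.116)<.04)&(z>.06)&(z<.12)
p=w[m];A=np.c_[p[:,:2],np.ones(len(p))];c=np.linalg.lstsq(A,p[:,2],rcond=None)[0];print(len(p),c,np.degrees(np.arctan(np.hypot(*c[:2]))))
E
```

```text
9864 [-0.2656808  -0.0912854   0.23470381] 15.691423454043404
```

View pics/s1c.png

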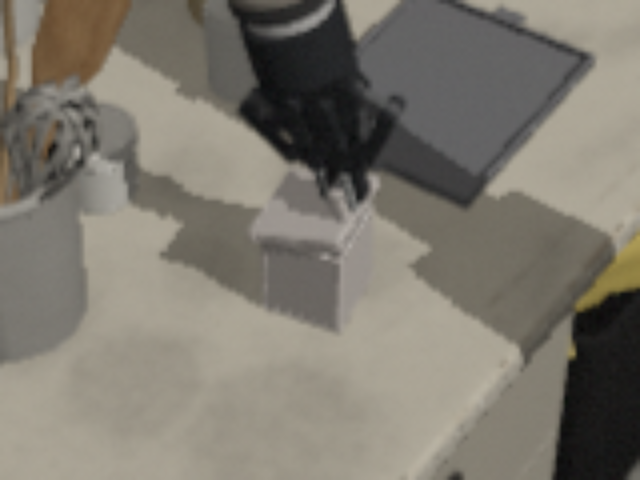

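The crop shows the lid tipped (fit 15.7°) with the pot upright below it, near (310,270). Next I lift it off, level it and carry it left.

{"op": "send_rows", "data": {
  "deltas": [
    {"dx": 0,"dy": 0,"dz": 30,"rx": 0,"ry": 0,"rz": 0},
    {"dx": 0,"dy": 0,"dz": 65,"rx": 0,"ry": 0,"rz": 0},
    {"dx": 0,"dy": 20,"dz": 75,"rx": 1.7,"ry": -7,"rz": 0},
    {"dx": -10,"dy": 50,"dz": 75,"rx": 3.4,"ry": -14.6,"rz": 0},
    {"dx": -20,"dy": 80,"dz": 75,"rx": 3.4,"ry": -14.6,"rz": 0}
  ]
}}

```text
clock: 4.25
tcp_pos: [0.4253, 0.1893, 0.1958]
orientation: [1.953, 2.453, 0.006]
contact_force: [-1.3, 0.0, -1.3]
grip_width: 0.0091
gripper_force: 49.9
```

{"op": "send_rows", "data": {
  "deltas": [
    {"dx": -8,"dy": 30,"dz": 0,"rx": 0,"ry": 0,"rz": 0},
    {"dx": -8,"dy": 54,"dz": 0,"rx": 0,"ry": 0,"rz": 0},
    {"dx": -8,"dy": 54,"dz": -30,"rx": 0,"ry": 0,"rz": 0},
    {"dx": -8,"dy": 54,"dz": -60,"rx": 0,"ry": 0,"rz": 0},
    {"dx": -8,"dy": 54,"dz": -60,"rx": 0,"ry": 0,"rz": 0}
  ]
}}

```text
clock: 4.67
tcp_pos: [0.4168, 0.242, 0.1311]
orientation: [-1.953, -2.458, 0.011]
contact_force: [-0.5, -1.0, -0.8]
grip_width: 0.0091
gripper_force: 49.8
```

{"op": "send_rows", "data": {
  "deltas": [
    {"dx": 0,"dy": 0,"dz": -35,"rx": 0,"ry": 0,"rz": 0},
    {"dx": 0,"dy": 0,"dz": -70,"rx": 0,"ry": 0,"rz": 0},
    {"dx": 0,"dy": 0,"dz": -90,"rx": 0,"ry": 0,"rz": 0},
    {"dx": 0,"dy": 0,"dz": -90,"rx": 0,"ry": 0,"rz": 0},
    {"dx": 0,"dy": 0,"dz": -90,"rx": 0,"ry": 0,"rz": 0}
  ]
}}

```text
clock: 5.08
tcp_pos: [0.4198, 0.2438, 0.0457]
orientation: [-1.956, -2.458, 0.002]
contact_force: [-0.5, 0.1, -0.2]
grip_width: 0.0089
gripper_force: 49.8
```

{"op": "send_rows", "data": {
  "deltas": [
    {"dx": 0,"dy": 0,"dz": -12,"rx": 0,"ry": 0,"rz": 0},
    {"dx": 0,"dy": 0,"dz": -18,"rx": 0,"ry": 0,"rz": 0},
    {"dx": 0,"dy": 0,"dz": -20.5,"rx": 0,"ry": 0,"rz": 0},
    {"dx": 0,"dy": 0,"dz": -20.5,"rx": 0,"ry": 0,"rz": 0}
  ]
}}

```text
clock: 5.42
tcp_pos: [0.4203, 0.2441, 0.0248]
orientation: [1.956, 2.458, 0.001]
contact_force: [-0.2, -0.2, -0.4]
grip_width: 0.0092
gripper_force: 49.9
```

{"op": "send_rows", "data": {
  "deltas": [
    {"dx": 0,"dy": 0,"dz": 0,"rx": 0,"ry": 0,"rz": 0},
    {"dx": 0,"dy": 0,"dz": 0,"rx": 0,"ry": 0,"rz": 0},
    {"dx": 0,"dy": 0,"dz": 0,"rx": 0,"ry": 0,"rz": 0},
    {"dx": 0,"dy": 0,"dz": 0,"rx": 0,"ry": 0,"rz": 0}
  ],
  "jaw": 30
}}

```text
clock: 5.75
tcp_pos: [0.4203, 0.2442, 0.0249]
orientation: [1.956, 2.458, 0.001]
contact_force: [0.3, -0.1, 0.2]
grip_width: 0.03
gripper_force: 0.0
```

{"op": "send_rows", "data": {
  "deltas": [
    {"dx": 0,"dy": 0,"dz": 30,"rx": 0,"ry": 0,"rz": 0},
    {"dx": 0,"dy": 0,"dz": 70,"rx": 0,"ry": 0,"rz": 0},
    {"dx": 0,"dy": 0,"dz": 100,"rx": 0,"ry": 0,"rz": 0},
    {"dx": 0,"dy": 20,"dz": 130,"rx": 0,"ry": 0,"rz": 0},
    {"dx": 0,"dy": 40,"dz": 150,"rx": 0,"ry": 0,"rz": 0}
  ]
}}

```text
clock: 6.17
tcp_pos: [0.4209, 0.2841, 0.1776]
orientation: [1.958, 2.455, 0.003]
contact_force: [0.3, 1.8, 0.7]
grip_width: 0.0297
gripper_force: 0.0
```

```bash
cat >> h.py <<'E'
def nuts(f,w,zmax=0.03):
    hsv=cv2.cvtColor(f['frame'],cv2.COLOR_BGR2HSV); z=w[...,2]
    m=((hsv[...,1]>80)&(hsv[...,0]>10)&(hsv[...,0]<35)&(z<zmax)&(z>-0.01)).astype(np.uint8)
    m=cv2.morphologyEx(m,cv2.MORPH_CLOSE,np.ones((3,3)))
    k,l,s,c=cv2.connectedComponentsWithStats(m)
    return [(c[i].round(),s[i,4],cv2.minAreaRect(w[l==i][:,:2].astype(np.float32)),np.median(z[l==i])) for i in range(1,k) if s[i,4]>8]
E
python3 - <<'E'
from h import *
o=r.get_obs();print(o['tcp_pos'],o['joints'])
f=grab('wrist','w1'); w=cloud(f);x,y,z=w[...,0],w[...,1],w[...,2]
for n in nuts(f,w): print(n)
m=(abs(x-.44)<.1)&(abs(y-.25)<.09)&(z>.007)&(z<.014)
print(cv2.minAreaRect(w[m][:,:2].astype(np.float32)),np.median(z[m]),z[m].std())
f=grab('top'); w=cloud(f)
for n in nuts(f,w): print('top',n[0],n[1],n[2][0],n[3])
E
```

```text
[0.42092904 0.28405612 0.17755329] [-0.09005314  0.37621281 -0.75813182  1.9770968   0.32774368  0.90953387
 -0.79304864]
(array([380.,  94.]), np.int32(211), ((0.4591633379459381, 0.38701555132865906), (0.01856488734483719, 0.015404430218040943), 66.09774017333984), np.float64(nan))
((0.45218607783317566, 0.2520163059234619), (0.0768517330288887, 0.07710516452789307), 13.237229347229004) 0.01009716484496162 0.0006845227844626595
top [325. 165.] 15 (0.7207014560699463, -0.12491650879383087) 0.02518838631953879
top [405. 181.] 21 (0.5896908044815063, -0.3921460509300232) 0.00534884871533059
top [415. 213.] 18 (0.463646799325943, -0.3912574052810669) 0.006566204586476387
top [280. 246.] 13 (0.4719116985797882, 0.1146431714296341) 0.023676744000380223
```

View pics/w1.png

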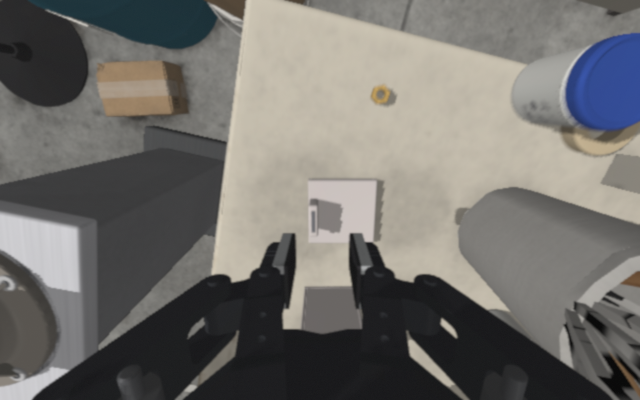

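The lid lies flat at (0.452,0.252), and the nut is at wrist pixel (380,94), i.e. (0.459,0.387). I'll fetch that nut.

{"op": "send_rows", "data": {
  "deltas": [
    {"dx": 15,"dy": 35,"dz": -20,"rx": 0,"ry": 0,"rz": 0},
    {"dx": 30,"dy": 70,"dz": -50,"rx": 0,"ry": 0,"rz": 0},
    {"dx": 38.5,"dy": 103,"dz": -80,"rx": 0,"ry": 0,"rz": 0},
    {"dx": 38.5,"dy": 103,"dz": -115,"rx": 0,"ry": 0,"rz": 0},
    {"dx": 38.5,"dy": 103,"dz": -115,"rx": 0,"ry": 0,"rz": 0}
  ],
  "jaw": 45
}}

```text
clock: 6.68
tcp_pos: [0.4551, 0.3861, 0.0521]
orientation: [-1.951, -2.458, 0.015]
contact_force: [-0.9, -1.8, -0.5]
grip_width: 0.0452
gripper_force: 0.0
```

```bash
python3 - <<'E'
from h import *
o=r.get_obs();print(o['tcp_pos'],o['joints'])
f=grab('wrist'); w=cloud(f)
for n in nuts(f,w): print(n)
E
```

```text
[0.4550714  0.38605788 0.05205561] [-0.34272739  0.67720522 -0.62832044  1.84289361  0.53099028  0.80659002
 -1.01850056]
(array([328., 226.]), np.int32(475), ((0.4603285491466522, 0.3847132921218872), (0.018197592347860336, 0.015341686084866524), 72.79473114013672), np.float64(nan))
```

{"op": "send_rows", "data": {
  "deltas": [
    {"dx": 1,"dy": -1,"dz": -15,"rx": 0,"ry": 0,"rz": 0},
    {"dx": 1,"dy": -1,"dz": -30,"rx": 0,"ry": 0,"rz": 0},
    {"dx": 1,"dy": -1,"dz": -38,"rx": 0,"ry": 0,"rz": 0},
    {"dx": 1,"dy": -1,"dz": -38,"rx": 0,"ry": 0,"rz": 0}
  ]
}}

```text
clock: 7.07
tcp_pos: [0.4594, 0.3843, 0.0205]
orientation: [1.957, 2.457, -0.003]
contact_force: [-0.3, 0.5, 1.0]
grip_width: 0.0454
gripper_force: 0.0
```

{"op": "send_rows", "data": {
  "deltas": [
    {"dx": 0.5,"dy": 0.5,"dz": -5,"rx": 0,"ry": 0,"rz": 0},
    {"dx": 0.5,"dy": 0.5,"dz": -7,"rx": 0,"ry": 0,"rz": 0},
    {"dx": 0.5,"dy": 0.5,"dz": -7,"rx": 0,"ry": 0,"rz": 0}
  ],
  "jaw": 28
}}

```text
clock: 7.32
tcp_pos: [0.4604, 0.3866, 0.0149]
orientation: [1.956, 2.458, 0.001]
contact_force: [-0.5, 0.6, -0.2]
grip_width: 0.0279
gripper_force: 0.0
```

{"op": "send_rows", "data": {
  "deltas": [
    {"dx": 0,"dy": 0,"dz": 0,"rx": 0,"ry": 0,"rz": 0},
    {"dx": 0,"dy": 0,"dz": 0,"rx": 0,"ry": 0,"rz": 0},
    {"dx": 0,"dy": 0,"dz": 0,"rx": 0,"ry": 0,"rz": 0},
    {"dx": 0,"dy": 0,"dz": 0,"rx": 0,"ry": 0,"rz": 0},
    {"dx": 0,"dy": 0,"dz": 0,"rx": 0,"ry": 0,"rz": 0}
  ],
  "jaw": 5,
  "newtons": 35
}}

```text
clock: 7.73
tcp_pos: [0.4604, 0.3868, 0.0152]
orientation: [1.956, 2.458, 0.001]
contact_force: [-0.2, -0.6, 5.4]
grip_width: 0.0153
gripper_force: 34.4
```

{"op": "send_rows", "data": {
  "deltas": [
    {"dx": 0,"dy": 0,"dz": 35,"rx": 0,"ry": 0,"rz": 0},
    {"dx": 0,"dy": -15,"dz": 70,"rx": 0,"ry": 0,"rz": 0},
    {"dx": 0,"dy": -40,"dz": 100,"rx": 0,"ry": 0,"rz": 0},
    {"dx": 0,"dy": -75,"dz": 120,"rx": 0,"ry": 0,"rz": 0},
    {"dx": 0,"dy": -110,"dz": 130,"rx": 0,"ry": 0,"rz": 0}
  ]
}}

```text
clock: 8.15
tcp_pos: [0.4608, 0.2774, 0.1474]
orientation: [1.953, 2.459, 0.007]
contact_force: [1.2, -0.3, 0.5]
grip_width: 0.0153
gripper_force: 34.2
```

{"op": "send_rows", "data": {
  "deltas": [
    {"dx": 3,"dy": -40,"dz": 0,"rx": 0,"ry": 0,"rz": 0},
    {"dx": 6,"dy": -80,"dz": 0,"rx": 0,"ry": 0,"rz": 0},
    {"dx": 9,"dy": -120,"dz": 0,"rx": 0,"ry": 0,"rz": 0},
    {"dx": 10.5,"dy": -161,"dz": 0,"rx": 0,"ry": 0,"rz": 0},
    {"dx": 10.5,"dy": -161,"dz": -20,"rx": 0,"ry": 0,"rz": 0}
  ]
}}

```text
clock: 8.57
tcp_pos: [0.4732, 0.1054, 0.126]
orientation: [1.969, 2.441, -0.003]
contact_force: [-0.2, -0.9, -0.2]
grip_width: 0.0153
gripper_force: 34.2
```

{"op": "send_rows", "data": {
  "deltas": [
    {"dx": 0,"dy": 0,"dz": 0,"rx": 0,"ry": 0,"rz": 0},
    {"dx": 0,"dy": 0,"dz": 0,"rx": 0,"ry": 0,"rz": 0}
  ]
}}

```text
clock: 8.73
tcp_pos: [0.47, 0.1156, 0.1243]
orientation: [-1.956, -2.457, 0.001]
contact_force: [0.3, 0.2, -0.1]
grip_width: 0.0153
gripper_force: 34.2
```

```bash
python3 - <<'E'
from h import *
o=r.get_obs();print(o['tcp_pos'],o['joints'],o['grip_width'])
f=grab('wrist','w2'); w=cloud(f);x,y,z=w[...,0],w[...,1],w[...,2]
m=(abs(x-.471)<.05)&(abs(y-.1155)<.05)&(z>.075)&(z<.084)
print(m.sum(),cv2.minAreaRect(w[m][:,:2].astype(np.float32)),np.median(z[m]))
f=grab('top'); w=cloud(f);x,y,z=w[...,0],w[...,1],w[...,2]
m=(abs(x-.53)<.2)&(abs(y+.145)<.2)&(z<.04)&(z>-.01)&(f['frame'].max(2)<120)
k,l,s,c=cv2.connectedComponentsWithStats(cv2.erode(m.astype(np.uint8),np.ones((3,3))));i=1+np.argmax(s[1:,4]);print(s[i],c[i],cv2.minAreaRect(w[l==i][:,:2].astype(np.float32)))
E
```

```text
[0.46997559 0.11560268 0.12433059] [ 0.21901655  0.41450275 -0.70775733  2.07135953  0.37785051  0.78545057
 -0.49305799] 0.015280885148896254
1422 ((0.47051846981048584, 0.11529725790023804), (0.06618562340736389, 0.06663427501916885), 13.1487398147583) 0.07971236866383727
[ 302  168   79   72 3222] [340.60366232 210.26722533] ((0.5583093166351318, -0.1368323564529419), (0.32129329442977905, 0.22638095915317535), 54.324825286865234)
```

{"op": "send_rows", "data": {
  "deltas": [
    {"dx": 0,"dy": 0,"dz": -20,"rx": 0,"ry": 0,"rz": 0},
    {"dx": 0,"dy": 0,"dz": -40,"rx": 0,"ry": 0,"rz": 0},
    {"dx": 0,"dy": 0,"dz": -54,"rx": 0,"ry": 0,"rz": 0},
    {"dx": 0,"dy": 0,"dz": -54,"rx": 0,"ry": 0,"rz": 0}
  ]
}}

```text
clock: 9.17
tcp_pos: [0.4692, 0.1173, 0.0692]
orientation: [-1.95, -2.46, 0.003]
contact_force: [-0.8, 0.3, -0.6]
grip_width: 0.0153
gripper_force: 34.2
```

{"op": "send_rows", "data": {
  "deltas": [
    {"dx": 0,"dy": 0,"dz": 0,"rx": 0,"ry": 0,"rz": 0},
    {"dx": 0,"dy": 0,"dz": 0,"rx": 0,"ry": 0,"rz": 0},
    {"dx": 0,"dy": 0,"dz": 0,"rx": 0,"ry": 0,"rz": 0}
  ],
  "jaw": 24
}}

```text
clock: 9.42
tcp_pos: [0.4714, 0.1166, 0.0719]
orientation: [1.954, 2.458, 0.003]
contact_force: [0.2, -0.5, -0.1]
grip_width: 0.0242
gripper_force: 0.0
```

{"op": "send_rows", "data": {
  "deltas": [
    {"dx": 0,"dy": 0,"dz": 35,"rx": 0,"ry": 0,"rz": 0},
    {"dx": 0,"dy": 0,"dz": 75,"rx": 0,"ry": 0,"rz": 0},
    {"dx": 0,"dy": -20,"dz": 110,"rx": 0,"ry": 0,"rz": 0},
    {"dx": 0,"dy": -55,"dz": 125,"rx": 0,"ry": 0,"rz": 0},
    {"dx": 0,"dy": -90,"dz": 125,"rx": 0,"ry": 0,"rz": 0}
  ]
}}

```text
clock: 9.83
tcp_pos: [0.4735, 0.0266, 0.2009]
orientation: [1.947, 2.456, 0.01]
contact_force: [2.1, -1.0, -0.7]
grip_width: 0.0243
gripper_force: 0.0
```

```bash
python3 - <<'E'
from h import *
o=r.get_obs();print(o['tcp_pos'],o['joints'],o['grip_width'])
f=grab('wrist','w3'); w=cloud(f);x,y,z=w[...,0],w[...,1],w[...,2]
m=(abs(x-.471)<.06)&(abs(y-.1155)<.06)&(z>.075)&(z<.084)
print(m.sum(),cv2.minAreaRect(w[m][:,:2].astype(np.float32)),np.median(z[m]))
for n in nuts(f,w): print(n)
E
```

```text
[0.47352954 0.02656553 0.20086175] [ 0.46567819  0.27373538 -0.75052336  2.03182593  0.23837613  0.91166949
 -0.18178249] 0.02425427028240715
1251 ((0.47064298391342163, 0.1155514046549797), (0.0661800354719162, 0.06564091145992279), 13.018742561340332) 0.0798671806811882
(array([339.,  96.]), np.int32(45), ((0.47246837615966797, 0.11794743686914444), (0.005151249468326569, 0.00863661989569664), 74.6949462890625), np.float64(0.029136746766142307))
(array([333., 107.]), np.int32(71), ((0.46889424324035645, 0.10629374533891678), (0.006500442046672106, 0.015743423253297806), 74.49851989746094), np.float64(nan))
```

View pics/w3.png

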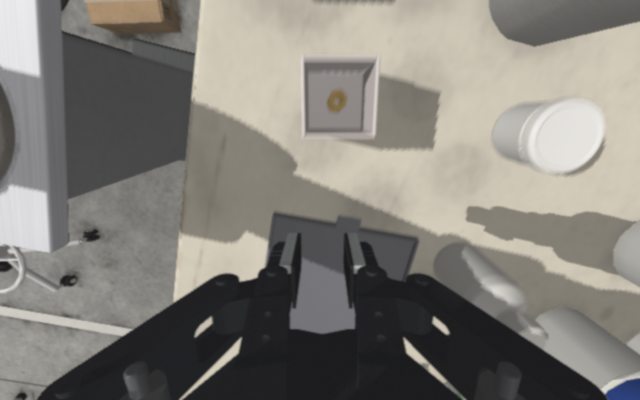

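The wrist view shows the open pot at (340,97) with the nuts piled in its middle, and the released nut is inside. On to the right-hand nuts.

{"op": "send_rows", "data": {
  "deltas": [
    {"dx": 5,"dy": -40,"dz": 0,"rx": 0,"ry": 0,"rz": 0},
    {"dx": 8,"dy": -80,"dz": 0,"rx": 0,"ry": 0,"rz": 0},
    {"dx": 10,"dy": -120,"dz": 0,"rx": 0,"ry": 0,"rz": 0},
    {"dx": 10,"dy": -160,"dz": 0,"rx": 0,"ry": 0,"rz": 0},
    {"dx": 10,"dy": -200,"dz": 0,"rx": 0,"ry": 0,"rz": 0}
  ],
  "jaw": 45
}}

```text
clock: 10.3
tcp_pos: [0.4806, -0.1761, 0.1966]
orientation: [1.955, 2.457, 0.001]
contact_force: [1.3, 0.2, 0.2]
grip_width: 0.0454
gripper_force: 0.0
```

{"op": "send_rows", "data": {
  "deltas": [
    {"dx": 0,"dy": -40,"dz": 0,"rx": 0,"ry": 0,"rz": 0},
    {"dx": 0,"dy": -80,"dz": 0,"rx": 0,"ry": 0,"rz": 0},
    {"dx": -5,"dy": -120,"dz": 0,"rx": 0,"ry": 0,"rz": 0},
    {"dx": -10,"dy": -160,"dz": -20,"rx": 0,"ry": 0,"rz": 0},
    {"dx": -15,"dy": -200,"dz": -40,"rx": 0,"ry": 0,"rz": 0}
  ]
}}

```text
clock: 10.72
tcp_pos: [0.467, -0.371, 0.1601]
orientation: [1.954, 2.454, -0.0]
contact_force: [0.6, 0.9, 0.5]
grip_width: 0.0448
gripper_force: 0.0
```

{"op": "send_rows", "data": {
  "deltas": [
    {"dx": 0,"dy": -17,"dz": -25,"rx": 0,"ry": 0,"rz": 0},
    {"dx": 0,"dy": -17,"dz": -50,"rx": 0,"ry": 0,"rz": 0},
    {"dx": 0,"dy": -17,"dz": -70,"rx": 0,"ry": 0,"rz": 0},
    {"dx": 0,"dy": -17,"dz": -70,"rx": 0,"ry": 0,"rz": 0},
    {"dx": 0,"dy": -17,"dz": -70,"rx": 0,"ry": 0,"rz": 0}
  ]
}}

```text
clock: 11.13
tcp_pos: [0.4662, -0.3848, 0.0885]
orientation: [-1.955, -2.458, -0.001]
contact_force: [0.5, -0.9, 0.0]
grip_width: 0.0447
gripper_force: 0.0
```

```bash
python3 - <<'E'
from h import *
o=r.get_obs();print(o['tcp_pos'],o['joints'])
f=grab('wrist','w4'); w=cloud(f)
for n in nuts(f,w): print(n)
f=grab('top','t4'); w=cloud(f)
for n in nuts(f,w): print('top',n[0],n[1],n[2][0],n[3])
f=grab('scene','s4'); w=cloud(f)
for n in nuts(f,w): print('sc',n[0],n[1],n[2][0],n[3])
E
```

```text
[ 0.46624325 -0.38483222  0.08852017] [ 0.95639152  0.59460334 -0.49528688  1.82236289  0.37198688  0.8193922
  0.50195676]
(array([316., 213.]), np.int32(331), ((0.46139997243881226, -0.39068278670310974), (0.0170043483376503, 0.015255145728588104), 54.304813385009766), np.float64(nan))
(array([460., 245.]), np.int32(372), ((0.5898907780647278, -0.39116355776786804), (0.01584865339100361, 0.01712123677134514), 40.968875885009766), np.float64(nan))
top [323. 164.] 36 (0.7284182906150818, -0.1153903380036354) 0.027225887977607388
top [405. 180.] 12 (0.5906270146369934, -0.3921390771865845) 0.00532668054731511
top [415. 214.] 21 (0.4621752202510834, -0.39048659801483154) 0.007978671040266283
sc [579.  27.] 23 (0.21153761446475983, -2.7283501625061035) 0.00852325535951115
sc [146.  30.] 52 (2.5689644813537598, -0.8116239905357361) 0.019923481982765057
sc [317. 115.] 27 (0.9490489363670349, -0.5847220420837402) 0.015486894104999371
sc [214. 132.] 133 (1.2289972305297852, -0.18887266516685486) 0.015473143170132264
sc [362. 164.] 13 (0.5855167508125305, -0.3919890224933624) 0.0015085021202303484
sc [389. 175.] 15 (0.4593932032585144, -0.39170756936073303) 0.002734033677181724
sc [278. 180.] 18 (0.7673100233078003, -0.09036334604024887) 0.024652345194092873
```

{"op": "send_rows", "data": {
  "deltas": [
    {"dx": -4.5,"dy": -6,"dz": -25,"rx": 0,"ry": 0,"rz": 0},
    {"dx": -4.5,"dy": -6,"dz": -50,"rx": 0,"ry": 0,"rz": 0},
    {"dx": -4.5,"dy": -6,"dz": -66,"rx": 0,"ry": 0,"rz": 0},
    {"dx": -4.5,"dy": -6,"dz": -74,"rx": 0,"ry": 0,"rz": 0},
    {"dx": -4.5,"dy": -6,"dz": -74,"rx": 0,"ry": 0,"rz": 0}
  ],
  "jaw": 35
}}

```text
clock: 11.7
tcp_pos: [0.4617, -0.3911, 0.0142]
orientation: [-1.955, -2.458, -0.0]
contact_force: [0.1, 0.4, 0.3]
grip_width: 0.0351
gripper_force: 0.0
```

{"op": "send_rows", "data": {
  "deltas": [
    {"dx": 0,"dy": 0,"dz": 0,"rx": 0,"ry": 0,"rz": 0},
    {"dx": 0,"dy": 0,"dz": 0,"rx": 0,"ry": 0,"rz": 0},
    {"dx": 0,"dy": 0,"dz": 0,"rx": 0,"ry": 0,"rz": 0},
    {"dx": 0,"dy": 0,"dz": 0,"rx": 0,"ry": 0,"rz": 0},
    {"dx": 0,"dy": 0,"dz": 0,"rx": 0,"ry": 0,"rz": 0}
  ],
  "jaw": 5
}}

```text
clock: 12.12
tcp_pos: [0.4631, -0.392, 0.0162]
orientation: [1.954, 2.456, 0.0]
contact_force: [-0.1, 0.6, 6.0]
grip_width: 0.0153
gripper_force: 34.7
```

{"op": "send_rows", "data": {
  "deltas": [
    {"dx": 0,"dy": 0,"dz": 40,"rx": 0,"ry": 0,"rz": 0},
    {"dx": 0,"dy": 15,"dz": 75,"rx": 0,"ry": 0,"rz": 0},
    {"dx": 2,"dy": 40,"dz": 100,"rx": 0,"ry": 0,"rz": 0},
    {"dx": 4,"dy": 75,"dz": 115,"rx": 0,"ry": 0,"rz": 0},
    {"dx": 6,"dy": 110,"dz": 125,"rx": 0,"ry": 0,"rz": 0}
  ]
}}

```text
clock: 12.53
tcp_pos: [0.4687, -0.2815, 0.1422]
orientation: [1.956, 2.453, 0.0]
contact_force: [-0.4, 0.9, 0.1]
grip_width: 0.0153
gripper_force: 34.1
```

{"op": "send_rows", "data": {
  "deltas": [
    {"dx": 5,"dy": 40,"dz": 0,"rx": 0,"ry": 0,"rz": 0},
    {"dx": 8,"dy": 80,"dz": 0,"rx": 0,"ry": 0,"rz": 0},
    {"dx": 8,"dy": 120,"dz": 0,"rx": 0,"ry": 0,"rz": 0},
    {"dx": 8,"dy": 160,"dz": 0,"rx": 0,"ry": 0,"rz": 0},
    {"dx": 8,"dy": 200,"dz": 0,"rx": 0,"ry": 0,"rz": 0}
  ]
}}

```text
clock: 12.95
tcp_pos: [0.4756, -0.0798, 0.1401]
orientation: [1.956, 2.457, 0.0]
contact_force: [1.7, -0.5, -1.3]
grip_width: 0.0157
gripper_force: 34.1
```

{"op": "send_rows", "data": {
  "deltas": [
    {"dx": 0,"dy": 40,"dz": 0,"rx": 0,"ry": 0,"rz": 0},
    {"dx": -2,"dy": 80,"dz": 0,"rx": 0,"ry": 0,"rz": 0},
    {"dx": -5,"dy": 120,"dz": 0,"rx": 0,"ry": 0,"rz": 0},
    {"dx": -5,"dy": 160,"dz": 0,"rx": 0,"ry": 0,"rz": 0},
    {"dx": -5,"dy": 196,"dz": 0,"rx": 0,"ry": 0,"rz": 0}
  ]
}}

```text
clock: 13.37
tcp_pos: [0.4704, 0.1169, 0.1402]
orientation: [1.954, 2.459, 0.001]
contact_force: [0.5, 0.2, -0.1]
grip_width: 0.0154
gripper_force: 34.1
```

{"op": "send_rows", "data": {
  "deltas": [
    {"dx": 0,"dy": 0,"dz": 0,"rx": 0,"ry": 0,"rz": 0},
    {"dx": 0,"dy": 0,"dz": 0,"rx": 0,"ry": 0,"rz": 0},
    {"dx": 0,"dy": 0,"dz": 0,"rx": 0,"ry": 0,"rz": 0}
  ]
}}

```text
clock: 13.62
tcp_pos: [0.4708, 0.1141, 0.1397]
orientation: [1.955, 2.458, -0.001]
contact_force: [-0.1, -0.7, -0.5]
grip_width: 0.0155
gripper_force: 34.2
```

{"op": "send_rows", "data": {
  "deltas": [
    {"dx": 0,"dy": 1,"dz": -25,"rx": 0,"ry": 0,"rz": 0},
    {"dx": 0,"dy": 1,"dz": -50,"rx": 0,"ry": 0,"rz": 0},
    {"dx": 0,"dy": 1,"dz": -66,"rx": 0,"ry": 0,"rz": 0},
    {"dx": 0,"dy": 1,"dz": -66,"rx": 0,"ry": 0,"rz": 0},
    {"dx": 0,"dy": 1,"dz": -66,"rx": 0,"ry": 0,"rz": 0}
  ]
}}

```text
clock: 14.03
tcp_pos: [0.4705, 0.1139, 0.0732]
orientation: [-1.958, -2.456, 0.003]
contact_force: [0.3, 0.3, 0.2]
grip_width: 0.0152
gripper_force: 34.2
```

{"op": "send_rows", "data": {
  "deltas": [
    {"dx": 0,"dy": 0,"dz": 0,"rx": 0,"ry": 0,"rz": 0},
    {"dx": 0,"dy": 0,"dz": 0,"rx": 0,"ry": 0,"rz": 0},
    {"dx": 0,"dy": 0,"dz": 0,"rx": 0,"ry": 0,"rz": 0}
  ],
  "jaw": 24
}}

```text
clock: 14.28
tcp_pos: [0.4717, 0.1154, 0.0747]
orientation: [1.956, 2.456, 0.002]
contact_force: [0.1, 0.1, 0.2]
grip_width: 0.0242
gripper_force: 0.0
```

{"op": "send_rows", "data": {
  "deltas": [
    {"dx": 0,"dy": 0,"dz": 35,"rx": 0,"ry": 0,"rz": 0},
    {"dx": 0,"dy": 0,"dz": 75,"rx": 0,"ry": 0,"rz": 0},
    {"dx": 5,"dy": -20,"dz": 110,"rx": 0,"ry": 0,"rz": 0},
    {"dx": 10,"dy": -55,"dz": 125,"rx": 0,"ry": 0,"rz": 0},
    {"dx": 15,"dy": -90,"dz": 125,"rx": 0,"ry": 0,"rz": 0}
  ]
}}

```text
clock: 14.7
tcp_pos: [0.4888, 0.0262, 0.2038]
orientation: [1.948, 2.456, 0.009]
contact_force: [0.8, -0.9, -1.3]
grip_width: 0.0241
gripper_force: 0.0
```

{"op": "send_rows", "data": {
  "deltas": [
    {"dx": 10,"dy": -40,"dz": 0,"rx": 0,"ry": 0,"rz": 0},
    {"dx": 20,"dy": -76,"dz": 0,"rx": 0,"ry": 0,"rz": 0},
    {"dx": 30,"dy": -114,"dz": 0,"rx": 0,"ry": 0,"rz": 0},
    {"dx": 40,"dy": -152,"dz": 0,"rx": 0,"ry": 0,"rz": 0},
    {"dx": 50,"dy": -190,"dz": 0,"rx": 0,"ry": 0,"rz": 0}
  ],
  "jaw": 45
}}

```text
clock: 15.12
tcp_pos: [0.5361, -0.1666, 0.1997]
orientation: [1.955, 2.457, 0.0]
contact_force: [1.2, 1.2, -0.1]
grip_width: 0.0452
gripper_force: 0.0
```

{"op": "send_rows", "data": {
  "deltas": [
    {"dx": 10,"dy": -40,"dz": 0,"rx": 0,"ry": 0,"rz": 0},
    {"dx": 20,"dy": -76,"dz": 0,"rx": 0,"ry": 0,"rz": 0},
    {"dx": 30,"dy": -114,"dz": 0,"rx": 0,"ry": 0,"rz": 0},
    {"dx": 40,"dy": -152,"dz": 0,"rx": 0,"ry": 0,"rz": 0},
    {"dx": 50,"dy": -190,"dz": -20,"rx": 0,"ry": 0,"rz": 0}
  ]
}}

```text
clock: 15.53
tcp_pos: [0.5877, -0.3559, 0.1843]
orientation: [1.952, 2.451, 0.002]
contact_force: [1.3, -0.4, 1.2]
grip_width: 0.0452
gripper_force: 0.0
```

{"op": "send_rows", "data": {
  "deltas": [
    {"dx": 2,"dy": -37,"dz": -15,"rx": 0,"ry": 0,"rz": 0},
    {"dx": 2,"dy": -37,"dz": -45,"rx": 0,"ry": 0,"rz": 0},
    {"dx": 2,"dy": -37,"dz": -90,"rx": 0,"ry": 0,"rz": 0},
    {"dx": 2,"dy": -37,"dz": -90,"rx": 0,"ry": 0,"rz": 0},
    {"dx": 2,"dy": -37,"dz": -90,"rx": 0,"ry": 0,"rz": 0}
  ]
}}

```text
clock: 15.95
tcp_pos: [0.5855, -0.3883, 0.0876]
orientation: [-1.952, -2.454, 0.001]
contact_force: [-0.1, -0.6, 0.2]
grip_width: 0.0451
gripper_force: 0.0
```

```bash
python3 - <<'E'
from h import *
o=r.get_obs();print(o['tcp_pos'],o['joints'])
f=grab('wrist'); w=cloud(f)
for n in nuts(f,w): print(n)
E
```

```text
[ 0.58545948 -0.388272    0.08763051] [ 0.8098202   0.72796446 -0.47311201  1.56664256  0.38200091  0.94595853
  0.43934475]
(array([326., 212.]), np.int32(334), ((0.5896967649459839, -0.39206182956695557), (0.01626904122531414, 0.019524982199072838), 12.97768497467041), np.float64(0.008897213834880083))
```

{"op": "send_rows", "data": {
  "deltas": [
    {"dx": 3,"dy": -3,"dz": -25,"rx": 0,"ry": 0,"rz": 0},
    {"dx": 3,"dy": -3,"dz": -50,"rx": 0,"ry": 0,"rz": 0},
    {"dx": 3,"dy": -3,"dz": -66,"rx": 0,"ry": 0,"rz": 0},
    {"dx": 3,"dy": -3,"dz": -75,"rx": 0,"ry": 0,"rz": 0},
    {"dx": 3,"dy": -3,"dz": -75,"rx": 0,"ry": 0,"rz": 0}
  ],
  "jaw": 35
}}

```text
clock: 16.42
tcp_pos: [0.5901, -0.3918, 0.0143]
orientation: [-1.955, -2.458, 0.0]
contact_force: [-0.7, -0.1, 0.1]
grip_width: 0.0348
gripper_force: 0.0
```

{"op": "send_rows", "data": {
  "deltas": [
    {"dx": 0,"dy": 0,"dz": 0,"rx": 0,"ry": 0,"rz": 0},
    {"dx": 0,"dy": 0,"dz": 0,"rx": 0,"ry": 0,"rz": 0},
    {"dx": 0,"dy": 0,"dz": 0,"rx": 0,"ry": 0,"rz": 0},
    {"dx": 0,"dy": 0,"dz": 0,"rx": 0,"ry": 0,"rz": 0},
    {"dx": 0,"dy": 0,"dz": 0,"rx": 0,"ry": 0,"rz": 0}
  ],
  "jaw": 5
}}

```text
clock: 16.83
tcp_pos: [0.5916, -0.3928, 0.0166]
orientation: [1.954, 2.456, 0.001]
contact_force: [-0.7, -0.2, 6.0]
grip_width: 0.0151
gripper_force: 34.9
```

{"op": "send_rows", "data": {
  "deltas": [
    {"dx": 0,"dy": 0,"dz": 40,"rx": 0,"ry": 0,"rz": 0},
    {"dx": -5,"dy": 15,"dz": 75,"rx": 0,"ry": 0,"rz": 0},
    {"dx": -10,"dy": 40,"dz": 100,"rx": 0,"ry": 0,"rz": 0},
    {"dx": -18,"dy": 75,"dz": 115,"rx": 0,"ry": 0,"rz": 0},
    {"dx": -26,"dy": 110,"dz": 125,"rx": 0,"ry": 0,"rz": 0}
  ]
}}

```text
clock: 17.25
tcp_pos: [0.5651, -0.2824, 0.1426]
orientation: [1.956, 2.453, 0.001]
contact_force: [-0.1, 0.7, -0.9]
grip_width: 0.0147
gripper_force: 34.2
```

{"op": "send_rows", "data": {
  "deltas": [
    {"dx": -10,"dy": 40,"dz": 0,"rx": 0,"ry": 0,"rz": 0},
    {"dx": -20,"dy": 79,"dz": 0,"rx": 0,"ry": 0,"rz": 0},
    {"dx": -30,"dy": 119,"dz": 0,"rx": 0,"ry": 0,"rz": 0},
    {"dx": -40,"dy": 159,"dz": 0,"rx": 0,"ry": 0,"rz": 0},
    {"dx": -50,"dy": 199,"dz": 0,"rx": 0,"ry": 0,"rz": 0}
  ]
}}

```text
clock: 17.67
tcp_pos: [0.5136, -0.0819, 0.1402]
orientation: [1.956, 2.457, 0.0]
contact_force: [1.0, -0.6, -0.6]
grip_width: 0.0146
gripper_force: 34.2
```

{"op": "send_rows", "data": {
  "deltas": [
    {"dx": -9,"dy": 40,"dz": 0,"rx": 0,"ry": 0,"rz": 0},
    {"dx": -18,"dy": 79,"dz": 0,"rx": 0,"ry": 0,"rz": 0},
    {"dx": -27,"dy": 119,"dz": 0,"rx": 0,"ry": 0,"rz": 0},
    {"dx": -36,"dy": 159,"dz": 0,"rx": 0,"ry": 0,"rz": 0},
    {"dx": -43,"dy": 198,"dz": 0,"rx": 0,"ry": 0,"rz": 0}
  ]
}}

```text
clock: 18.08
tcp_pos: [0.4704, 0.1164, 0.1403]
orientation: [1.955, 2.458, 0.001]
contact_force: [1.0, 0.1, -0.2]
grip_width: 0.015
gripper_force: 34.2
```

{"op": "send_rows", "data": {
  "deltas": [
    {"dx": 0,"dy": 0,"dz": 0,"rx": 0,"ry": 0,"rz": 0},
    {"dx": 0,"dy": 0,"dz": 0,"rx": 0,"ry": 0,"rz": 0},
    {"dx": 0,"dy": 0,"dz": 0,"rx": 0,"ry": 0,"rz": 0}
  ]
}}

```text
clock: 18.33
tcp_pos: [0.4714, 0.1142, 0.1399]
orientation: [1.955, 2.458, -0.0]
contact_force: [0.1, -0.6, -0.5]
grip_width: 0.015
gripper_force: 34.2
```

Release, rise, and gather the tray pose and the pot's contents.

{"op": "send_rows", "data": {
  "deltas": [
    {"dx": 0,"dy": 1,"dz": -25,"rx": 0,"ry": 0,"rz": 0},
    {"dx": 0,"dy": 1,"dz": -50,"rx": 0,"ry": 0,"rz": 0},
    {"dx": 0,"dy": 1,"dz": -64,"rx": 0,"ry": 0,"rz": 0},
    {"dx": 0,"dy": 1,"dz": -64,"rx": 0,"ry": 0,"rz": 0},
    {"dx": 0,"dy": 1,"dz": -64,"rx": 0,"ry": 0,"rz": 0}
  ]
}}

```text
clock: 18.75
tcp_pos: [0.4712, 0.114, 0.0753]
orientation: [-1.959, -2.455, 0.003]
contact_force: [1.0, -0.0, 0.3]
grip_width: 0.0153
gripper_force: 34.2
```

{"op": "send_rows", "data": {
  "deltas": [
    {"dx": 0,"dy": 0,"dz": 0,"rx": 0,"ry": 0,"rz": 0},
    {"dx": 0,"dy": 0,"dz": 0,"rx": 0,"ry": 0,"rz": 0},
    {"dx": 0,"dy": 0,"dz": 0,"rx": 0,"ry": 0,"rz": 0}
  ],
  "jaw": 24
}}

```text
clock: 19.0
tcp_pos: [0.4722, 0.1155, 0.0767]
orientation: [1.956, 2.456, 0.002]
contact_force: [-0.8, 0.2, -0.8]
grip_width: 0.0238
gripper_force: 0.0
```

{"op": "send_rows", "data": {
  "deltas": [
    {"dx": 0,"dy": 0,"dz": 35,"rx": 0,"ry": 0,"rz": 0},
    {"dx": 0,"dy": 0,"dz": 75,"rx": 0,"ry": 0,"rz": 0},
    {"dx": 0,"dy": -20,"dz": 110,"rx": 0,"ry": 0,"rz": 0},
    {"dx": 0,"dy": -50,"dz": 125,"rx": 0,"ry": 0,"rz": 0},
    {"dx": 0,"dy": -50,"dz": 125,"rx": 0,"ry": 0,"rz": 0}
  ]
}}

```text
clock: 19.42
tcp_pos: [0.4739, 0.0607, 0.2048]
orientation: [1.959, 2.446, 0.003]
contact_force: [-0.6, -1.1, -1.0]
grip_width: 0.024
gripper_force: 0.0
```

```bash
python3 - <<'E'
from h import *
np.set_printoptions(precision=4,suppress=True)
o=r.get_obs();print(o['tcp_pos'],o['joints'])
f=grab('wrist','w5'); w=cloud(f);x,y,z=w[...,0],w[...,1],w[...,2]
m=(abs(x-.471)<.06)&(abs(y-.1155)<.06)&(z>.075)&(z<.084)
print(m.sum(),cv2.minAreaRect(w[m][:,:2].astype(np.float32)),np.median(z[m]))
for n in nuts(f,w,.06): print(n)
f=grab('top','t5'); w=cloud(f)
for n in nuts(f,w,.06): print('top',n[0],n[1],n[2][0],n[3])
# tray: lip points 8..16mm from first top cloud
for name in ('top0.npy',):
    w0=np.load(name); im=cv2.imread('pics/top0.png'); x,y,z=w0[...,0],w0[...,1],w0[...,2]
    hsv=cv2.cvtColor(im,cv2.COLOR_BGR2HSV).astype(int)
    m=((im[...,0].astype(int)-im[...,2]>=0)&(im.max(2)<130)&(x>.38)&(x<.7)&(y>-.33)&(y<.06)&(z<.03)).astype(np.uint8)
    m=cv2.morphologyEx(m,cv2.MORPH_OPEN,np.ones((5,5)))
    k,l,s,c=cv2.connectedComponentsWithStats(m);i=1+np.argmax(s[1:,4]);print(s[i],cv2.minAreaRect(w0[l==i][:,:2].astype(np.float32)))
E
```

```text
[0.4739 0.0607 0.2048] [ 0.3439  0.2644 -0.6936  2.0212  0.2179  0.9208 -0.2443]
1073 ((0.47072598338127136, 0.11505649238824844), (0.06596460193395615, 0.06598938256502151), 13.026018142700195) 0.07989665088913855
(array([330., 131.]), np.int32(286), ((0.47135698795318604, 0.11628244072198868), (0.01950504630804062, 0.01784512773156166), 27.179759979248047), np.float64(0.05643195445745822))
top [324. 156.] 337 (0.7553058862686157, -0.12379355728626251) nan
top [279. 246.] 30 (0.4744865298271179, 0.11812670528888702) nan
[ 323  184   57   60 1934] ((0.5285994410514832, -0.15218335390090942), (0.22416098415851593, 0.1883269101381302), 89.49100494384766)
```

View pics/w5.png

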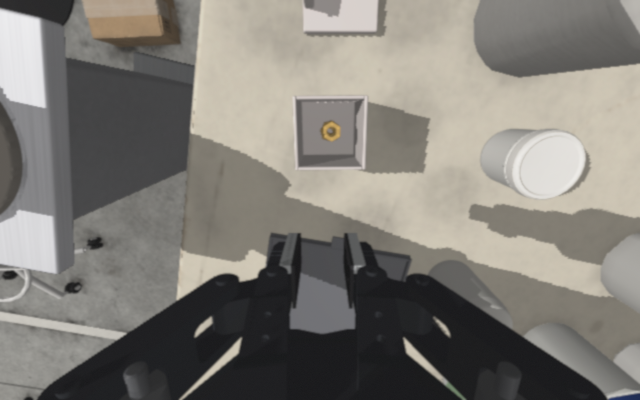

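The wrist view shows all six nuts stacked in the upright pot at (331,132), with the top at z≈57 mm. Nothing brass is left on the bench. Next I turn the tool so the camera faces outward and grip the pot across its y walls, while measuring the tray.

{"op": "send_rows", "data": {
  "deltas": [
    {"dx": -1,"dy": 10,"dz": 0,"rx": 0,"ry": 0,"rz": -7},
    {"dx": -1,"dy": 20,"dz": 0,"rx": 0,"ry": 0,"rz": -14},
    {"dx": -1,"dy": 30,"dz": 0,"rx": 0,"ry": 0,"rz": -21},
    {"dx": -1,"dy": 40,"dz": 0,"rx": 0,"ry": 0,"rz": -28},
    {"dx": -1,"dy": 49,"dz": 0,"rx": 0,"ry": 0,"rz": -35}
  ],
  "jaw": 85
}}

```text
clock: 19.93
tcp_pos: [0.4695, 0.1163, 0.2]
orientation: [-2.608, -1.75, 0.001]
contact_force: [0.9, -0.1, 0.6]
grip_width: 0.0825
gripper_force: 0.0
```

{"op": "send_rows", "data": {
  "deltas": [
    {"dx": 0,"dy": 0,"dz": 0,"rx": 0,"ry": 0,"rz": -7},
    {"dx": 0,"dy": 0,"dz": 0,"rx": 0,"ry": 0,"rz": -14},
    {"dx": 0,"dy": 0,"dz": 0,"rx": 0,"ry": 0,"rz": -21},
    {"dx": 0,"dy": 0,"dz": 0,"rx": 0,"ry": 0,"rz": -28},
    {"dx": 0,"dy": 0,"dz": 0,"rx": 0,"ry": 0,"rz": -35}
  ]
}}

```text
clock: 20.35
tcp_pos: [0.4695, 0.1157, 0.1999]
orientation: [-3.014, -0.886, 0.002]
contact_force: [0.0, -0.2, 0.0]
grip_width: 0.0852
gripper_force: 0.0
```

{"op": "send_rows", "data": {
  "deltas": [
    {"dx": 0,"dy": 0,"dz": 0,"rx": 0,"ry": 0,"rz": -7},
    {"dx": 0,"dy": 0,"dz": 0,"rx": 0,"ry": 0,"rz": -14},
    {"dx": 0,"dy": 0,"dz": 0,"rx": 0,"ry": 0,"rz": -20},
    {"dx": 0,"dy": 0,"dz": 0,"rx": 0,"ry": 0,"rz": -20},
    {"dx": 0,"dy": 0,"dz": 0,"rx": 0,"ry": 0,"rz": -20}
  ]
}}

```text
clock: 20.77
tcp_pos: [0.4697, 0.1155, 0.2001]
orientation: [3.121, 0.363, -0.002]
contact_force: [-0.6, -0.3, 0.2]
grip_width: 0.085
gripper_force: 0.0
```

```bash
python3 - <<'E'
from h import *
np.set_printoptions(precision=4,suppress=True)
o=r.get_obs();print(o['tcp_pos'],o['joints'],o['grip_width']);print(R.from_rotvec(o['orientation']).as_matrix())
w=np.load('top0.npy'); im=cv2.imread('pics/top0.png')
a=[np.nanmedian(w[v-1:v+2,u-1:u+2].reshape(-1,3),0) for u,v in((376,204),(314,223))]
print(a,(a[0]+a[1])/2)
# corners of the tray in crop px -> world on plane z=.012
f=grab('top'); F=200/np.tan(np.radians(f['vertical_fov'])/2); Rm=R.from_rotvec(f['orientation']).as_matrix()
for u,v in((367,180),(520,137),(566,266),(408,315),(550,196),(381,247)):
    d=Rm@np.array([(170+u/2.66-f['cx'])/F,(130+v/2.66-f['cy'])/F,1]); t=(.012-f['xyz'][2])/d[2]; print(np.array(f['xyz'])+t*d)
E
```

```text
[0.4697 0.1155 0.2001] [ 0.0205  0.247  -0.4477  2.0205  0.1348  0.9031 -1.8385] 0.08495638274235329
[[ 0.9733  0.2295 -0.0011]
 [ 0.2295 -0.9733 -0.0001]
 [-0.0011 -0.0001 -1.    ]]
[array([ 0.5336, -0.2624,  0.0138]), array([ 0.5247, -0.0257,  0.0114])] [ 0.5291 -0.144   0.0126]
[ 0.6211 -0.029   0.012 ]
[ 0.6249 -0.2491  0.012 ]
[ 0.4349 -0.2584  0.012 ]
[ 0.4264 -0.0344  0.012 ]
[ 0.5338 -0.2652  0.012 ]
[ 0.5257 -0.0234  0.012 ]
```

{"op": "send_rows", "data": {
  "deltas": [
    {"dx": 1,"dy": 0,"dz": -40,"rx": 0,"ry": 0,"rz": 0},
    {"dx": 1,"dy": 0,"dz": -80,"rx": 0,"ry": 0,"rz": 0},
    {"dx": 1,"dy": 0,"dz": -115,"rx": 0,"ry": 0,"rz": 0},
    {"dx": 1,"dy": 0,"dz": -145,"rx": 0,"ry": 0,"rz": 0},
    {"dx": 1,"dy": 0,"dz": -155,"rx": 0,"ry": 0,"rz": 0}
  ]
}}

```text
clock: 21.23
tcp_pos: [0.4685, 0.1141, 0.0419]
orientation: [3.12, 0.36, -0.01]
contact_force: [-1.0, -0.6, -0.4]
grip_width: 0.0848
gripper_force: 0.0
```

{"op": "send_rows", "data": {
  "deltas": [
    {"dx": 0,"dy": 0,"dz": 0,"rx": 0,"ry": 0,"rz": 0},
    {"dx": 0,"dy": 0,"dz": 0,"rx": 0,"ry": 0,"rz": 0}
  ]
}}

```text
clock: 21.4
tcp_pos: [0.4715, 0.1151, 0.0462]
orientation: [-3.121, -0.357, 0.0]
contact_force: [-0.5, -0.9, 0.9]
grip_width: 0.0847
gripper_force: 0.0
```

{"op": "send_rows", "data": {
  "deltas": [
    {"dx": 0,"dy": 0,"dz": 0,"rx": 0,"ry": 0,"rz": 0},
    {"dx": 0,"dy": 0,"dz": 0,"rx": 0,"ry": 0,"rz": 0},
    {"dx": 0,"dy": 0,"dz": 0,"rx": 0,"ry": 0,"rz": 0},
    {"dx": 0,"dy": 0,"dz": 0,"rx": 0,"ry": 0,"rz": 0},
    {"dx": 0,"dy": 0,"dz": 0,"rx": 0,"ry": 0,"rz": 0}
  ],
  "jaw": 50,
  "newtons": 50
}}

```text
clock: 21.82
tcp_pos: [0.4729, 0.1152, 0.0477]
orientation: [-3.121, -0.355, -0.006]
contact_force: [-1.1, 1.5, 6.7]
grip_width: 0.0654
gripper_force: 56.2
```

{"op": "send_rows", "data": {
  "deltas": [
    {"dx": 0,"dy": 0,"dz": 15,"rx": 0,"ry": 0,"rz": 0},
    {"dx": 0,"dy": 0,"dz": 40,"rx": 0,"ry": 0,"rz": 0},
    {"dx": 0,"dy": -5,"dz": 65,"rx": 0,"ry": 0,"rz": 0},
    {"dx": 0,"dy": -20,"dz": 85,"rx": 0,"ry": 0,"rz": -2},
    {"dx": 5,"dy": -45,"dz": 95,"rx": 0,"ry": 0,"rz": -5}
  ]
}}

```text
clock: 22.23
tcp_pos: [0.4769, 0.0721, 0.144]
orientation: [-3.132, -0.224, -0.007]
contact_force: [0.8, -0.6, -2.6]
grip_width: 0.0652
gripper_force: 57.0
```

{"op": "send_rows", "data": {
  "deltas": [
    {"dx": 5,"dy": -30,"dz": 0,"rx": 0,"ry": 0,"rz": -3},
    {"dx": 10,"dy": -65,"dz": 0,"rx": 0,"ry": 0,"rz": -6},
    {"dx": 15,"dy": -100,"dz": 0,"rx": 0,"ry": 0,"rz": -8.3},
    {"dx": 20,"dy": -135,"dz": 0,"rx": 0,"ry": 0,"rz": -8.3},
    {"dx": 25,"dy": -170,"dz": 0,"rx": 0,"ry": 0,"rz": -8.3}
  ]
}}

```text
clock: 22.65
tcp_pos: [0.5011, -0.1022, 0.1416]
orientation: [3.141, -0.008, 0.002]
contact_force: [1.6, 0.2, -2.5]
grip_width: 0.0656
gripper_force: 57.0
```

{"op": "send_rows", "data": {
  "deltas": [
    {"dx": 0,"dy": -25,"dz": 0,"rx": 0,"ry": 0,"rz": 0},
    {"dx": 0,"dy": -44,"dz": 0,"rx": 0,"ry": 0,"rz": 0},
    {"dx": 0,"dy": -44,"dz": 0,"rx": 0,"ry": 0,"rz": 0},
    {"dx": 0,"dy": -44,"dz": 0,"rx": 0,"ry": 0,"rz": 0}
  ]
}}

```text
clock: 22.98
tcp_pos: [0.5009, -0.1457, 0.1412]
orientation: [3.141, -0.013, 0.001]
contact_force: [-0.8, 0.9, -3.1]
grip_width: 0.0653
gripper_force: 57.1
```

```bash
python3 - <<'E'
from h import *
np.set_printoptions(precision=4,suppress=True)
o=r.get_obs();print(o['tcp_pos'],o['joints'],o['grip_width'],o['contact_force']);print(R.from_rotvec(o['orientation']).as_matrix())
E
```

```text
[ 0.5009 -0.1457  0.1412] [ 0.3972  0.3696 -0.2839  1.9986  0.1431  0.7916 -1.5485] 0.06529914146370347 [-0.8263  0.9268 -3.0919]
[[ 1.     -0.0084  0.0005]
 [-0.0084 -1.     -0.0004]
 [ 0.0005  0.0004 -1.    ]]
```

{"op": "send_rows", "data": {
  "deltas": [
    {"dx": 0,"dy": 0,"dz": 0,"rx": 0,"ry": -7,"rz": 0},
    {"dx": 0,"dy": 0,"dz": 0,"rx": 0,"ry": -14,"rz": 0},
    {"dx": 0,"dy": 0,"dz": 0,"rx": 0,"ry": -21,"rz": 0},
    {"dx": 0,"dy": 0,"dz": 0,"rx": 0,"ry": -28,"rz": 0},
    {"dx": 0,"dy": 0,"dz": 0,"rx": 0,"ry": -35,"rz": 0}
  ]
}}

```text
clock: 23.4
tcp_pos: [0.4939, -0.1515, 0.1334]
orientation: [3.051, -0.016, 0.63]
contact_force: [0.1, -0.7, -3.7]
grip_width: 0.0652
gripper_force: 57.2
```

{"op": "send_rows", "data": {
  "deltas": [
    {"dx": 0,"dy": 0,"dz": 0,"rx": 0,"ry": -7,"rz": 0},
    {"dx": 0,"dy": 0,"dz": 0,"rx": 0,"ry": -14,"rz": 0},
    {"dx": 0,"dy": 0,"dz": 0,"rx": 0,"ry": -21,"rz": 0},
    {"dx": 0,"dy": 0,"dz": 0,"rx": 0,"ry": -28,"rz": 0},
    {"dx": 0,"dy": 0,"dz": 0,"rx": 0,"ry": -35,"rz": 0}
  ]
}}

```text
clock: 23.82
tcp_pos: [0.4841, -0.1573, 0.1193]
orientation: [2.994, -0.015, 0.733]
contact_force: [-1.0, -0.5, -3.2]
grip_width: 0.0655
gripper_force: 57.2
```

```bash
python3 - <<'E'
from h import *
np.set_printoptions(precision=4,suppress=True)
o=r.get_obs();print(o['tcp_pos'],o['joints'],o['grip_width'],o['contact_force']);print(R.from_rotvec(o['orientation']).as_matrix())
f=grab('scene');cv2.imwrite('pics/s6.png',cv2.resize(f['frame'][120:300,220:460],None,fx=3,fy=3))
E
```

```text
[ 0.4841 -0.1573  0.1193] [ 1.06    0.3906 -0.9528  2.3428  1.3562  0.2775 -2.6357] 0.06546309812381 [-1.0254 -0.4803 -3.174 ]
[[ 0.8868 -0.0237  0.4615]
 [ 0.0044 -0.9982 -0.0597]
 [ 0.4621  0.055  -0.8851]]
```

View pics/s6.png

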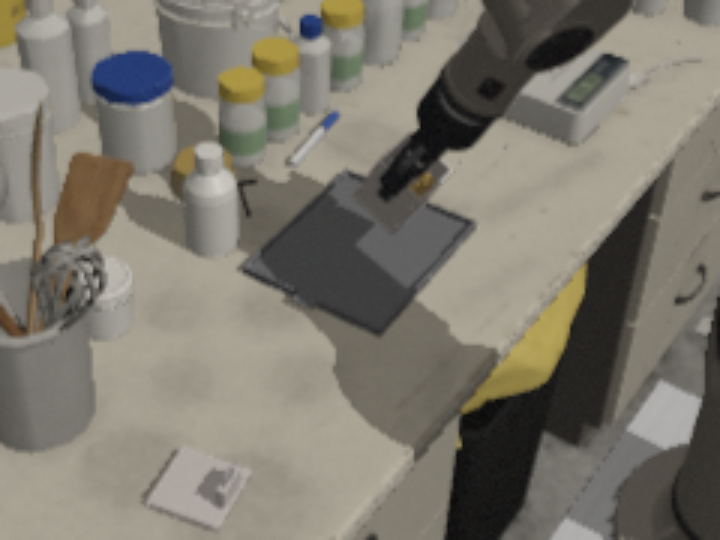

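The scene crop shows the pot held tilted over the tray at about (400,190), with a nut visible inside. The pitch stopped at about 27° because j4 and j6 are near their limits. I'll fit a kinematic model to the logged poses to find a reachable place for this manoeuvre.

```bash
cat > kin.py <<'E'
import numpy as np
from scipy.spatial.transform import Rotation as R
from scipy.optimize import least_squares
D=[([1.1139,.4777,.0223,1.5563,-.0115,1.1093,-.0831],(.2305,-.6339,.2414),(-3.0924,-.5449,.0007)),
([.3578,.1608,-.7214,2.047,.1291,.9768,-.2037],(.4381,.0742,.2382),(1.9563,2.4569,-.0002)),
([-.09005,.37621,-.75813,1.9771,.32774,.90953,-.79305],(.42093,.28406,.17755),(1.958,2.455,.003)),
([-.34273,.67721,-.62832,1.84289,.53099,.80659,-1.0185],(.45507,.38606,.05206),(-1.951,-2.458,.015)),
([.21902,.4145,-.70776,2.07136,.37785,.78545,-.49306],(.46998,.1156,.12433),(-1.956,-2.457,.001)),
([.95639,.5946,-.49529,1.82236,.37199,.81939,.50196],(.46624,-.38483,.08852),(-1.955,-2.458,-.001)),
([.80982,.72796,-.47311,1.56664,.382,.94596,.43934],(.58546,-.38827,.08763),(-1.952,-2.454,.001)),
([.0205,.247,-.4477,2.0205,.1348,.9031,-1.8385],(.4697,.1155,.2001),(3.121,.363,-.002)),
([.3972,.3696,-.2839,1.9986,.1431,.7916,-1.5485],(.5009,-.1457,.1412),(3.141,-.013,.001)),
([1.06,.3906,-.9528,2.3428,1.3562,.2775,-2.6357],(.4841,-.1573,.1193),(2.994,-.015,.733))]
SG=np.array([-1,1,-1,1,-1,1,-1.])
def rz(a): return R.from_euler('z',a).as_matrix()
def ry(a): return R.from_euler('y',a).as_matrix()
def fk(q,p,pts=False):
    d1,L1,a1,L2,a2,L3,a3,c0,c7,a0=p; q=SG*np.asarray(q)
    M=rz(q[0]+c0); x=np.array([0,0,d1])+M@[a0,0,0]
    M=M@ry(q[1])@rz(q[2]); x=x+M@[a1,0,L1]; e=x
    M=M@ry(q[3])@rz(q[4]); x=x+M@[a2,0,L2]; w=x
    M=M@ry(q[5])@rz(q[6]+c7); x=x+M@[a3*0,0,L3]
    return (x,M,e,w) if pts else (x,M)
def res(p):
    o=[]
    for q,x,rv in D:
        X,M=fk(q,p); o+=list((X-x)*10)+list((R.from_matrix(M).inv()*R.from_rotvec(rv)).as_rotvec())
    return np.array(o)
if __name__=='__main__':
    import itertools
    best=None
    for s in itertools.product([1,-1],repeat=4):
        SG[[0,2,4,6]]=s
        for c0 in (0,-2.3,3.1):
          for c7 in (0,np.pi/2,np.pi,-np.pi/2):
            r=least_squares(res,[.35,.4,0,.4,0,.3,0,c0,c7,0],max_nfev=200)
            if best is None or r.cost<best[0]: best=(r.cost,s,r.x,r.fun)
    print(best[0],best[1],best[2].round(4)); print(abs(best[3]).max())
    np.save('kin.npy',np.r_[best[1],best[2]])
E
python3 kin.py
```

```text
0.04579346200238363 (-1, -1, -1, -1) [ 2.56600e-01  5.39700e-01 -1.25000e-02  4.69800e-01 -2.30000e-03
  2.97800e-01 -3.91643e+01 -9.47000e-02  1.47730e+00  7.50000e-03]
0.10331177293595895
```

```bash
cat > kin2.py <<'E'
import kin; from kin import *
k=np.load('kin.npy'); SG[[0,2,4,6]]=k[:4]
def fk(q,p,pts=False):
    d1,L1,a1,L2,a2,L3,a3,c0,c7,a0,b1,b2,b3,t2,t4,t6=p; q=SG*np.asarray(q)
    M=rz(q[0]+c0); x=np.array([0,0,d1])+M@[a0,0,0]
    M=M@ry(q[1]+t2)@rz(q[2]); x=x+M@[a1,b1,L1]; e=x
    M=M@ry(q[3]+t4)@rz(q[4]); x=x+M@[a2,b2,L2]; w=x
    M=M@ry(q[5]+t6); x=x+M@[a3,b3,0]; M=M@rz(q[6]+c7); x=x+M@[0,0,L3]
    return (x,M,e,w) if pts else (x,M)
kin.fk=fk
p0=np.r_[k[4:],0,0,0,0,0,0]; p0[6]=0
D=kin.D
s=least_squares(res,p0,loss='soft_l1',f_scale=.01); P=s.x
LO=np.array([-2.96,-.34,-1.41,.24,-1.37,.17,-2.96]);HI=np.array([2.96,2.1,1.46,2.44,4.51,1.92,2.96])
def target(psi,e,over=False):
    # tool z: azimuth psi, elevation e(deg, -90 = down); tool y horizontal
    psi,e=np.radians([psi,e]); z=np.array([np.cos(e)*np.cos(psi),np.cos(e)*np.sin(psi),np.sin(e)])
    y=np.array([np.sin(psi),-np.cos(psi),0]); return np.c_[np.cross(y,z),y,z]
def ik(x,M,q0,m=.08):
    f=lambda q: np.r_[(fk(q,P)[0]-x)*10,(R.from_matrix(fk(q,P)[1]).inv()*R.from_matrix(M)).as_rotvec()*2]
    lo,hi=LO+m,HI-m; s=least_squares(lambda q:np.r_[f(q),.001*(q-q0)],np.clip(q0,lo+1e-3,hi-1e-3),bounds=(lo,hi),max_nfev=60)
    return s.x,np.abs(f(s.x)).max()
if __name__=='__main__':
    print(P.round(3)); print(np.abs(s.fun.reshape(-1,6)).max(1).round(3))
    rng=np.random.default_rng(0)
    for pos in((.5,-.144),(.53,-.11),(.56,-.15)):
      for psi in (-120,-90,-60,-30,0,30,60,90,120,150):
        row=[]
        for e,h in((-15,.08),(-20,.075),(-60,.12),(-90,.08),(-110,.08)):
            b=None
            for t in range(6):
                q,er=ik(np.array([*pos,h]),target(psi,e),LO+rng.random(7)*(HI-LO))
                if b is None or er<b[1]: b=(q,er)
                if er<.02: break
            X,M,el,w=fk(b[0],P,True); row.append(f'{b[1]:.2f}/{min(el[2],w[2]):.2f}')
        print(pos,psi,row)
E
python3 kin2.py
```

```text
[ 0.334  0.556 -0.01   0.459  0.     0.373 -0.017 -0.048  1.533  0.009
 -0.052  0.389 -0.368 -0.008  0.044 -0.035]
[0.029 0.051 0.039 0.008 0.007 0.015 0.041 0.029 0.05  0.021]
(0.5, -0.144) -120 ['0.00/-0.05', '0.57/-0.08', '0.00/0.39', '0.00/0.45', '0.00/0.55']
(0.5, -0.144) -90 ['0.00/-0.02', '0.00/0.10', '0.00/0.36', '0.00/0.45', '0.00/0.51']
(0.5, -0.144) -60 ['0.00/0.28', '0.00/0.31', '0.00/0.31', '0.00/0.45', '0.00/0.45']
(0.5, -0.144) -30 ['0.36/0.14', '0.47/0.23', '0.00/0.27', '0.00/0.45', '0.00/0.47']
(0.5, -0.144) 0 ['0.41/-0.02', '0.59/-0.20', '0.00/0.27', '0.00/0.45', '0.00/0.51']
(0.5, -0.144) 30 ['0.02/0.12', '0.00/0.25', '0.00/0.46', '0.00/0.45', '0.00/0.41']
(0.5, -0.144) 60 ['0.00/0.37', '0.00/0.41', '0.00/0.58', '0.00/0.45', '0.00/0.39']
(0.5, -0.144) 90 ['0.00/0.38', '0.00/0.33', '0.00/0.57', '0.00/0.45', '0.00/0.34']
(0.5, -0.144) 120 ['0.00/0.42', '0.00/0.40', '0.00/0.61', '0.00/0.45', '0.00/0.31']
(0.5, -0.144) 150 ['0.45/0.36', '0.31/0.35', '0.00/0.53', '0.00/0.45', '0.00/0.31']
(0.53, -0.11) -120 ['0.00/0.09', '0.00/0.09', '0.00/0.31', '0.00/0.45', '0.00/0.55
[... 895 characters left out ...]
.27', '0.00/0.45', '0.00/0.48']
(0.56, -0.15) -60 ['0.00/0.21', '0.00/0.24', '0.00/0.40', '0.00/0.45', '0.00/0.55']
(0.56, -0.15) -30 ['0.24/0.21', '0.33/0.35', '0.00/0.63', '0.00/0.45', '0.00/0.52']
(0.56, -0.15) 0 ['0.28/-0.15', '0.36/-0.16', '0.00/0.60', '0.00/0.45', '0.00/0.34']
(0.56, -0.15) 30 ['0.00/0.13', '0.17/0.27', '0.00/0.47', '0.00/0.45', '0.00/0.38']
(0.56, -0.15) 60 ['0.00/0.36', '0.00/0.40', '0.00/0.63', '0.00/0.45', '0.00/0.31']
(0.56, -0.15) 90 ['0.00/0.34', '0.00/0.38', '0.00/0.58', '0.00/0.45', '0.00/0.32']
(0.56, -0.15) 120 ['0.09/0.44', '0.01/0.46', '0.00/0.56', '0.00/0.45', '0.00/0.31']
(0.56, -0.15) 150 ['0.60/0.40', '0.47/0.39', '0.00/0.55', '0.00/0.45', '0.00/0.31']
```

```bash
python3 - <<'E'
s=open('kin2.py').read()
s=s.replace("s=least_squares(res,p0,loss='soft_l1',f_scale=.01); P=s.x","""s=least_squares(lambda v:np.r_[res(v),100*v[11],.02*v[10],.02*v[12]],p0,loss='soft_l1',f_scale=.01); P=s.x""").replace("s.fun.reshape(-1,6)","s.fun[:-3].reshape(-1,6)").split("    rng=")[0]
open('kin2.py','w').write(s)
E
cat > path.py <<'E'
from kin2 import *
print(P.round(3))
def track(q,poses,m=.05):
    out=[]
    for x,M in poses:
        q,er=ik(np.array(x),M,q,m); out.append((q,er))
    return out
q9=np.array(D[8][0])
def show(tag,q,er):
    X,M,e,w=fk(q,P,True); print(tag,'err %.3f'%er,q.round(2),'elbow',e.round(2),'wrist',w.round(2))
for psi in (-90,-75,-60,-45,45,60,75,90):
  for x in ((.50,-.145),(.56,-.145)):
    ps=[]; n=int(abs(psi)/7)+1
    for i in range(1,n+1): ps.append(((*x,.15),target(psi*i/n,-90)))
    o=track(q9,ps)
    q1=o[-1][0]
    up=track(q1,[((*x,.15-.08*i/12),target(psi,-90+75*i/12)) for i in range(1,13)])
    ov=track(q1,[((*x,.08),target(psi,-90-20*i/4)) for i in range(1,5)])
    print('---',psi,x,'max err yaw %.3f up %.3f ov %.3f'%(max(a[1] for a in o),max(a[1] for a in up),max(a[1] for a in ov)))
    show('down',*o[-1]); show('up',*up[-1])
E
python3 path.py
```

```text
[ 0.334  0.556 -0.01   0.459  0.     0.373 -0.017 -0.048  1.533  0.009
 -0.052  0.     0.021 -0.008  0.044 -0.035]
--- -90 (0.5, -0.145) max err yaw 0.000 up 0.000 ov 0.000
down err 0.000 [ 0.1   0.36  0.09  2.   -0.05  0.78 -2.91] elbow [ 0.18 -0.08  0.86] wrist [ 0.48 -0.16  0.52]
up err 0.000 [-1.35  1.98  1.4   1.98 -0.8   0.9  -2.91] elbow [0.14 0.52 0.17] wrist [0.48 0.21 0.18]
--- -90 (0.56, -0.145) max err yaw 0.000 up 0.064 ov 0.000
down err 0.000 [ 0.04  0.45  0.14  1.87 -0.08  0.83 -2.9 ] elbow [ 0.22 -0.07  0.84] wrist [ 0.54 -0.16  0.52]
up err 0.064 [-1.27  1.91  1.41  1.89 -0.74  0.86 -2.91] elbow [0.19 0.52 0.2 ] wrist [0.52 0.2  0.19]
--- -75 (0.5, -0.145) max err yaw 0.000 up 0.000 ov 0.000
down err 0.000 [ 0.16  0.36  0.01  2.   -0.01  0.78 -2.69] elbow [ 0.18 -0.09  0.86] wrist [ 0.48 -0.16  0.52]
up err 0.000 [-1.45  1.84  1.19  2.18 -0.79  0.46 -2.91] elbow [0.1  0.55 0.24] wrist [0.39 0.19 0.18]
--- -75 (0.56, -0.145) max err yaw 0.000 up 0.000 ov 0.000
down err 0.000 [ 0.12  0.44  0.05  1.87 -0.03  0.83 -2.69] elbow [ 0.22 -0.09  0.84] wrist [ 0.54 -0.16  0.52
[... 2717 characters left out ...]
.21  0.82] wrist [ 0.55 -0.17  0.52]
up err 0.000 [ 1.33  1.36 -0.97  1.64 -0.22  1.1   0.52] elbow [ 0.07 -0.56  0.42] wrist [ 0.44 -0.49  0.16]
--- 90 (0.5, -0.145) max err yaw 0.000 up 0.000 ov 0.000
down err 0.000 [ 0.69  0.41 -0.65  1.98  0.33  0.86 -0.14] elbow [ 0.15 -0.2   0.84] wrist [ 0.49 -0.17  0.52]
up err 0.000 [ 1.21  1.29 -0.83  1.55 -0.22  1.37  0.65] elbow [ 0.13 -0.54  0.46] wrist [ 0.47 -0.51  0.16]
--- 90 (0.56, -0.145) max err yaw 0.000 up 0.000 ov 0.000
down err 0.000 [ 0.64  0.5  -0.66  1.85  0.38  0.92 -0.19] elbow [ 0.19 -0.22  0.81] wrist [ 0.55 -0.17  0.52]
up err 0.000 [ 1.15  1.34 -0.89  1.43 -0.19  1.4   0.57] elbow [ 0.16 -0.53  0.43] wrist [ 0.53 -0.51  0.16]
```

The model says pitching toward azimuth +45° is reachable within the joint limits and clear of the balance. I'll undo the tilt and turn the tool to that azimuth.

{"op": "send_rows", "data": {
  "deltas": [
    {"dx": 4,"dy": 3,"dz": 5,"rx": 0,"ry": 7,"rz": 0},
    {"dx": 8,"dy": 6,"dz": 10,"rx": 0,"ry": 14,"rz": 0},
    {"dx": 12,"dy": 9,"dz": 15,"rx": 0,"ry": 21,"rz": 0},
    {"dx": 16,"dy": 12,"dz": 22,"rx": 0,"ry": 27.5,"rz": 0},
    {"dx": 16,"dy": 12,"dz": 22,"rx": 0,"ry": 27.5,"rz": 0}
  ]
}}

```text
clock: 24.28
tcp_pos: [0.5008, -0.143, 0.1434]
orientation: [3.087, 0.009, 0.009]
contact_force: [1.3, -0.4, -3.1]
grip_width: 0.0656
gripper_force: 57.2
```

{"op": "send_rows", "data": {
  "deltas": [
    {"dx": 0,"dy": 0,"dz": 0,"rx": 0,"ry": 0,"rz": 7},
    {"dx": 0,"dy": 0,"dz": 0,"rx": 0,"ry": 0,"rz": 14},
    {"dx": 0,"dy": 0,"dz": 0,"rx": 0,"ry": 0,"rz": 21},
    {"dx": 0,"dy": 0,"dz": 0,"rx": 0,"ry": 0,"rz": 28},
    {"dx": 0,"dy": 0,"dz": 0,"rx": 0,"ry": 0,"rz": 35}
  ]
}}

```text
clock: 24.7
tcp_pos: [0.4997, -0.1443, 0.1407]
orientation: [2.942, 0.945, 0.04]
contact_force: [-0.1, 0.3, -1.6]
grip_width: 0.0653
gripper_force: 57.1
```

```bash
cat > st.py <<'E'
from h import *
np.set_printoptions(precision=4,suppress=True)
o=r.get_obs();print(o['clock'],o['tcp_pos'],o['joints'],o['grip_width'],o['contact_force']);M=R.from_rotvec(o['orientation']).as_matrix();print('x',M[:,0],'y',M[:,1],'z',M[:,2])
E
python3 st.py
```

```text
24.7 [ 0.4997 -0.1443  0.1407] [ 1.0553  0.6336 -1.1996  1.9983  0.7736  0.9972 -1.4757] 0.06531635140518523 [-0.0974  0.298  -1.6254]
x [0.8129 0.5824 0.0092] y [ 0.581  -0.8119  0.0567] z [ 0.0405 -0.0407 -0.9984]
```

{"op": "send_rows", "data": {
  "deltas": [
    {"dx": 0,"dy": 0,"dz": 0,"rx": 1.2,"ry": 1.2,"rz": 5},
    {"dx": 0,"dy": 0,"dz": 0,"rx": 2.3,"ry": 2.3,"rz": 9.4},
    {"dx": 0,"dy": 0,"dz": 0,"rx": 2.3,"ry": 2.3,"rz": 9.4}
  ]
}}

```text
clock: 24.95
tcp_pos: [0.5001, -0.1455, 0.1404]
orientation: [-2.903, -1.193, -0.007]
contact_force: [0.3, 1.0, -3.3]
grip_width: 0.0649
gripper_force: 57.3
```

```bash
python3 st.py; python3 - <<'E'
from bench import r
from kin2 import *
q=r.get_obs()['joints']; X,M=fk(q,P); print('model',X.round(3),M[:,2].round(3))
for x in ((.5,-.144),(.53,-.10)):
    qq=q.copy()
    for i in range(1,13):
        qq,er=ik(np.array([*x,.15-.08*i/12]),target(45,-90+75*i/12),qq,.05)
        if i%3==0: a=fk(qq,P,True); print(i,er.round(3),qq.round(2),a[2].round(2),a[3].round(2))
E
```

```text
24.95 [ 0.5001 -0.1455  0.1404] [ 1.0841  0.6912 -1.2397  1.9615  0.7578  1.0596 -1.2892] 0.06491324105588744 [ 0.3126  0.9742 -3.2594]
x [0.7111 0.7031 0.0053] y [ 0.7031 -0.7111 -0.001 ] z [ 0.003   0.0044 -1.    ]
model [ 0.5   -0.155  0.128] [ 0.003  0.012 -1.   ]
3 0.0 [ 1.36  0.75 -1.36  2.09  0.71  0.77 -1.15] [ 0.05 -0.42  0.71] [ 0.41 -0.25  0.48]
6 0.0 [ 1.56  0.98 -1.36  2.17  0.7   0.53 -0.92] [-0.04 -0.49  0.61] [ 0.33 -0.32  0.39]
9 0.0 [ 1.72  1.33 -1.34  2.17  0.67  0.46 -0.61] [-0.13 -0.54  0.42] [ 0.27 -0.37  0.28]
12 0.0 [ 1.85  1.68 -1.27  2.1   0.44  0.52 -0.11] [-0.2  -0.52  0.23] [ 0.23 -0.39  0.15]
3 0.0 [ 1.24  0.76 -1.35  2.07  0.76  0.77 -1.29] [ 0.1  -0.41  0.71] [ 0.44 -0.21  0.48]
6 0.0 [ 1.44  0.97 -1.36  2.17  0.83  0.49 -1.12] [ 0.02 -0.49  0.61] [ 0.36 -0.28  0.39]
9 0.0 [ 1.62  1.34 -1.35  2.19  0.88  0.39 -0.87] [-0.07 -0.56  0.42] [ 0.3  -0.33  0.28]
12 0.0 [ 1.77  1.73 -1.3   2.13  0.64  0.43 -0.32] [-0.16 -0.53  0.2 ] [ 0.26 -0.35  0.14]
```

{"op": "send_rows", "data": {
  "deltas": [
    {"dx": 4,"dy": 0,"dz": -5,"rx": 4.5,"ry": -4.5,"rz": 0},
    {"dx": 8,"dy": 0,"dz": -10,"rx": 9,"ry": -9,"rz": 0},
    {"dx": 12,"dy": 0,"dz": -15,"rx": 13.5,"ry": -13.5,"rz": 0},
    {"dx": 16,"dy": 0,"dz": -20,"rx": 18,"ry": -18,"rz": 0},
    {"dx": 20,"dy": 0,"dz": -25,"rx": 22.5,"ry": -22.5,"rz": 0}
  ]
}}

```text
clock: 25.37
tcp_pos: [0.5203, -0.146, 0.1161]
orientation: [-2.621, -1.068, -0.757]
contact_force: [-0.2, 0.1, -3.2]
grip_width: 0.0655
gripper_force: 57.4
```

```bash
python3 st.py
```

```text
25.3667 [ 0.5203 -0.146   0.1161] [ 1.4437  0.9087 -1.3604  2.094   0.7276  0.5886 -1.0293] 0.06551892479924536 [-0.1939  0.0727 -3.1987]
x [0.605  0.5908 0.5338] y [ 0.6994 -0.7147 -0.0017] z [ 0.3805  0.3744 -0.8456]
```

Tracking well. Continuing the pitch to about 75°.

{"op": "send_rows", "data": {
  "deltas": [
    {"dx": 0,"dy": 0,"dz": -5,"rx": 4.5,"ry": -4.5,"rz": 0},
    {"dx": 0,"dy": 0,"dz": -10,"rx": 9,"ry": -9,"rz": 0},
    {"dx": 0,"dy": 0,"dz": -15,"rx": 13.5,"ry": -13.5,"rz": 0},
    {"dx": 0,"dy": 0,"dz": -20,"rx": 18,"ry": -18,"rz": 0},
    {"dx": 0,"dy": 0,"dz": -25,"rx": 22.5,"ry": -22.5,"rz": 0}
  ]
}}

```text
clock: 25.78
tcp_pos: [0.5201, -0.1469, 0.0898]
orientation: [-2.192, -0.89, -1.364]
contact_force: [-0.4, 0.3, -3.4]
grip_width: 0.0656
gripper_force: 57.4
```

{"op": "send_rows", "data": {
  "deltas": [
    {"dx": 0,"dy": 0,"dz": -5,"rx": 4,"ry": -4,"rz": 0},
    {"dx": 0,"dy": 0,"dz": -10,"rx": 8,"ry": -8,"rz": 0},
    {"dx": 0,"dy": 0,"dz": -16,"rx": 8.5,"ry": -8.5,"rz": 0},
    {"dx": 0,"dy": 0,"dz": -22,"rx": 8.5,"ry": -8.5,"rz": 0},
    {"dx": 0,"dy": 0,"dz": -22,"rx": 8.5,"ry": -8.5,"rz": 0}
  ]
}}

```text
clock: 26.2
tcp_pos: [0.5201, -0.1462, 0.0675]
orientation: [-2.005, -0.815, -1.551]
contact_force: [-0.3, -0.0, -2.0]
grip_width: 0.0655
gripper_force: 57.5
```

```bash
python3 st.py
```

```text
26.2 [ 0.5201 -0.1462  0.0675] [ 1.7679  1.6829 -1.3841  2.0841  0.5413  0.4615 -0.281 ] 0.06545733948358706 [-0.2732 -0.0127 -2.0248]
x [0.1823 0.1668 0.969 ] y [ 0.7036 -0.7105 -0.0101] z [ 0.6868  0.6836 -0.2469]
```

{"op": "send_rows", "data": {
  "deltas": [
    {"dx": 0,"dy": 0,"dz": -6,"rx": 0,"ry": 0,"rz": 0},
    {"dx": 0,"dy": 0,"dz": -12,"rx": 0,"ry": 0,"rz": 0},
    {"dx": 0,"dy": 0,"dz": -17,"rx": 0,"ry": 0,"rz": 0},
    {"dx": 0,"dy": 0,"dz": -17,"rx": 0,"ry": 0,"rz": 0}
  ]
}}

```text
clock: 26.53
tcp_pos: [0.5199, -0.1468, 0.051]
orientation: [-2.005, -0.818, -1.554]
contact_force: [-0.3, 1.1, -1.8]
grip_width: 0.0654
gripper_force: 57.6
```

```bash
python3 st.py; python3 - <<'E'
from h import *
f=grab('scene');cv2.imwrite('pics/s7.png',cv2.resize(f['frame'][130:250,280:440],None,fx=4,fy=4,interpolation=cv2.INTER_CUBIC))
E
```

```text
26.5333 [ 0.5199 -0.1468  0.051 ] [ 1.7697  1.7081 -1.3636  2.0728  0.5545  0.4649 -0.2576] 0.06537147302599913 [-0.2933  1.0929 -1.8493]
x [0.18   0.1686 0.9691] y [ 0.7037 -0.7105 -0.0071] z [ 0.6874  0.6832 -0.2465]
```

View pics/s7.png

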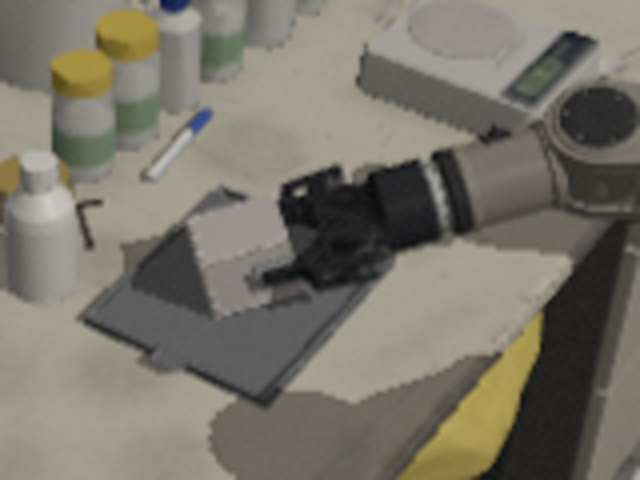

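The scene crop shows the pot at (240,255) held nearly on its side over the tray, mouth toward the gripper. I'll touch down, release and back off.

{"op": "send_rows", "data": {
  "deltas": [
    {"dx": 0,"dy": 0,"dz": -2,"rx": 2,"ry": -2,"rz": 0},
    {"dx": 0,"dy": 0,"dz": -4,"rx": 4,"ry": -4,"rz": 0},
    {"dx": 0,"dy": 0,"dz": -4,"rx": 4,"ry": -4,"rz": 0}
  ]
}}

```text
clock: 26.83
tcp_pos: [0.5201, -0.1467, 0.0468]
orientation: [-1.906, -0.772, -1.641]
contact_force: [0.3, 0.6, -2.3]
grip_width: 0.0657
gripper_force: 57.4
```

{"op": "send_rows", "data": {
  "deltas": [
    {"dx": 0,"dy": 0,"dz": 0,"rx": 0,"ry": 0,"rz": 0},
    {"dx": 0,"dy": 0,"dz": 0,"rx": 0,"ry": 0,"rz": 0},
    {"dx": 0,"dy": 0,"dz": 0,"rx": 0,"ry": 0,"rz": 0},
    {"dx": 0,"dy": 0,"dz": 0,"rx": 0,"ry": 0,"rz": 0},
    {"dx": 0,"dy": 0,"dz": 0,"rx": 0,"ry": 0,"rz": 0}
  ],
  "jaw": 85
}}

```text
clock: 27.25
tcp_pos: [0.5199, -0.1465, 0.0479]
orientation: [-1.909, -0.779, -1.639]
contact_force: [0.1, 0.2, -0.5]
grip_width: 0.0851
gripper_force: 0.0
```

{"op": "send_rows", "data": {
  "deltas": [
    {"dx": -25,"dy": -25,"dz": 6,"rx": 0,"ry": 0,"rz": 0},
    {"dx": -50,"dy": -50,"dz": 14,"rx": 0,"ry": 0,"rz": 0},
    {"dx": -70,"dy": -70,"dz": 40,"rx": 0,"ry": 0,"rz": 0},
    {"dx": -75,"dy": -75,"dz": 75,"rx": -3,"ry": 3,"rz": 0},
    {"dx": -75,"dy": -75,"dz": 115,"rx": -7,"ry": 7,"rz": 0}
  ]
}}

```text
clock: 27.67
tcp_pos: [0.4444, -0.2256, 0.1422]
orientation: [-2.032, -0.819, -1.532]
contact_force: [-0.6, -1.2, 0.9]
grip_width: 0.0849
gripper_force: 0.0
```

```bash
python3 st.py
```

```text
27.6667 [ 0.4444 -0.2256  0.1422] [ 1.9458  1.4399 -1.4012  2.0725  0.1424  0.6483 -0.0224] 0.08490225889143786 [-0.6396 -1.2448  0.9235]
x [0.201  0.1822 0.9625] y [ 0.6992 -0.7148 -0.0107] z [ 0.6861  0.6751 -0.2711]
```

```bash
python3 - <<'E'
from h import *
for n in ('wrist','top','scene'):
    f=grab(n,'p_'+n); w=cloud(f);x,y,z=w[...,0],w[...,1],w[...,2]
    m=(abs(x-.53)<.1)&(abs(y+.14)<.1)&(z>.064)&(z<.078)
    if m.sum()>10: print(n,m.sum(),cv2.minAreaRect(w[m][:,:2].astype(np.float32)),np.median(z[m]),z[m].std(),w[m].mean(0))
    for k in nuts(f,w,.06):
        if abs(k[2][0][0]-.5)<.12 and abs(k[2][0][1]+.15)<.13: print(k[0],k[1],k[2][0],k[3])
E
```

```text
wrist 3559 ((0.5210626721382141, -0.14571735262870789), (0.082069993019104, 0.06619925051927567), 44.83415985107422) 0.06999502893246781 0.0006301561336716066 [ 0.51655204 -0.15029983  0.06993964]
[337. 267.] 230 (0.5333572626113892, -0.1593645215034485) 0.020131408474378887
top 391 ((0.5202044248580933, -0.14541743695735931), (0.07970119267702103, 0.0682436153292656), 44.8336181640625) 0.07069517358457977 0.0034023251138645227 [ 0.52030581 -0.14495758  0.07091737]
scene 237 ((0.513742208480835, -0.14112403988838196), (0.07978413999080658, 0.07170773297548294), 44.701332092285156) 0.06605852843232751 0.001674770821150887 [ 0.51561705 -0.14111573  0.06641632]
```

View pics/p_wrist.png

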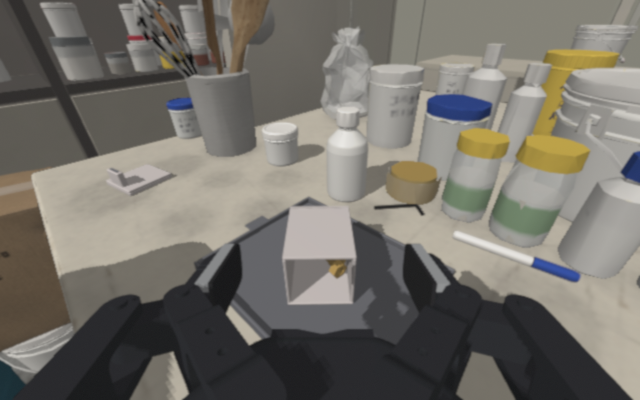

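The wrist view shows the pot lying flat on the tray, mouth toward the camera at (320,270), with the nuts inside. Its centre is (0.521,-0.146) and its axis is at 44.8°. Next I come over the top and regrip it near its foot.

{"op": "send_rows", "data": {
  "deltas": [
    {"dx": 0,"dy": 0,"dz": 15,"rx": -4.9,"ry": 4.9,"rz": 0},
    {"dx": 0,"dy": 0,"dz": 30,"rx": -9.8,"ry": 9.8,"rz": 0},
    {"dx": 4,"dy": 4,"dz": 40,"rx": -14.7,"ry": 14.7,"rz": 0},
    {"dx": 10,"dy": 10,"dz": 50,"rx": -19.6,"ry": 19.6,"rz": 0},
    {"dx": 18,"dy": 18,"dz": 55,"rx": -24.5,"ry": 24.5,"rz": 0}
  ]
}}

```text
clock: 28.23
tcp_pos: [0.4627, -0.205, 0.1969]
orientation: [-2.511, -1.022, -0.941]
contact_force: [-0.0, 1.1, -1.4]
grip_width: 0.085
gripper_force: 0.0
```

{"op": "send_rows", "data": {
  "deltas": [
    {"dx": 10,"dy": 10,"dz": 0,"rx": -4.9,"ry": 4.9,"rz": 0},
    {"dx": 20,"dy": 20,"dz": 0,"rx": -9.8,"ry": 9.8,"rz": 0},
    {"dx": 30,"dy": 30,"dz": 0,"rx": -14.7,"ry": 14.7,"rz": 0},
    {"dx": 40,"dy": 40,"dz": 0,"rx": -19.6,"ry": 19.6,"rz": 0},
    {"dx": 50,"dy": 50,"dz": 0,"rx": -24.5,"ry": 24.5,"rz": 0}
  ]
}}

```text
clock: 28.65
tcp_pos: [0.5096, -0.1566, 0.1955]
orientation: [-2.838, -1.162, -0.234]
contact_force: [0.3, -0.4, -0.7]
grip_width: 0.0852
gripper_force: 0.0
```

{"op": "send_rows", "data": {
  "deltas": [
    {"dx": 8,"dy": 8,"dz": 0,"rx": -4.9,"ry": 4.9,"rz": 0},
    {"dx": 15,"dy": 15,"dz": 0,"rx": -9.8,"ry": 9.8,"rz": 0},
    {"dx": 20,"dy": 20,"dz": 0,"rx": -10.6,"ry": 10.6,"rz": 0},
    {"dx": 20,"dy": 20,"dz": 0,"rx": -10.6,"ry": 10.6,"rz": 0}
  ]
}}

```text
clock: 28.98
tcp_pos: [0.5316, -0.1312, 0.1942]
orientation: [2.872, 1.192, -0.131]
contact_force: [-0.2, 0.4, -0.8]
grip_width: 0.085
gripper_force: 0.0
```

```bash
python3 st.py
```

```text
28.9833 [ 0.5316 -0.1312  0.1942] [ 0.7564  0.4875 -0.8682  1.8308  0.4747  1.1056 -1.0903] 0.08498826107650341 [-0.2078  0.3511 -0.8201]
x [ 0.7033  0.7053 -0.0893] y [ 0.7078 -0.7064 -0.0051] z [-0.0667 -0.0596 -0.996 ]
```

{"op": "send_rows", "data": {
  "deltas": [
    {"dx": 2,"dy": -1.5,"dz": -25,"rx": -3.5,"ry": 3.5,"rz": 0},
    {"dx": 2,"dy": -1.5,"dz": -60,"rx": -3.5,"ry": 3.5,"rz": 0},
    {"dx": 2,"dy": -1.5,"dz": -90,"rx": -3.5,"ry": 3.5,"rz": 0},
    {"dx": 2,"dy": -1.5,"dz": -110,"rx": -3.5,"ry": 3.5,"rz": 0},
    {"dx": 2,"dy": -1.5,"dz": -110,"rx": -3.5,"ry": 3.5,"rz": 0}
  ]
}}

```text
clock: 29.4
tcp_pos: [0.5268, -0.1395, 0.0798]
orientation: [2.843, 1.162, -0.265]
contact_force: [-0.9, 0.1, 0.2]
grip_width: 0.0852
gripper_force: 0.0
```

```bash
python3 st.py
```

```text
29.4 [ 0.5268 -0.1395  0.0798] [ 0.6306  0.6527 -0.7515  1.8797  0.6494  1.0197 -1.2562] 0.08523508627367239 [-0.8887  0.069   0.2013]
x [ 0.7011  0.6897 -0.1808] y [ 0.6999 -0.7142 -0.0106] z [-0.1365 -0.1191 -0.9835]
```

{"op": "send_rows", "data": {
  "deltas": [
    {"dx": 0,"dy": 0,"dz": -15,"rx": 0,"ry": 0,"rz": 0},
    {"dx": 0,"dy": 0,"dz": -30,"rx": 0,"ry": 0,"rz": 0},
    {"dx": 0,"dy": 0,"dz": -40,"rx": 0,"ry": 0,"rz": 0},
    {"dx": 0,"dy": 0,"dz": -40,"rx": 0,"ry": 0,"rz": 0},
    {"dx": 0,"dy": 0,"dz": -40,"rx": 0,"ry": 0,"rz": 0}
  ]
}}

```text
clock: 29.82
tcp_pos: [0.5315, -0.1384, 0.0456]
orientation: [2.838, 1.161, -0.252]
contact_force: [0.7, 0.3, 0.2]
grip_width: 0.0851
gripper_force: 0.0
```

```bash
python3 st.py
```

```text
29.8167 [ 0.5315 -0.1384  0.0456] [ 0.6024  0.701  -0.7198  1.8907  0.7014  0.964  -1.3019] 0.08513135624595614 [0.7175 0.304  0.1567]
x [ 0.7021  0.6901 -0.1754] y [ 0.7008 -0.7134 -0.0017] z [-0.1263 -0.1217 -0.9845]
```

{"op": "send_rows", "data": {
  "deltas": [
    {"dx": 1,"dy": 3,"dz": -5,"rx": 0,"ry": 0,"rz": 0},
    {"dx": 2,"dy": 5.5,"dz": -9,"rx": 0,"ry": 0,"rz": 0},
    {"dx": 2,"dy": 5.5,"dz": -9,"rx": 0,"ry": 0,"rz": 0},
    {"dx": 2,"dy": 5.5,"dz": -9,"rx": 0,"ry": 0,"rz": 0}
  ]
}}

```text
clock: 30.15
tcp_pos: [0.5339, -0.1324, 0.037]
orientation: [2.837, 1.162, -0.251]
contact_force: [0.4, 1.1, -1.0]
grip_width: 0.0847
gripper_force: 0.0
```

{"op": "send_rows", "data": {
  "deltas": [
    {"dx": 0,"dy": 0,"dz": 0,"rx": 0,"ry": 0,"rz": 0},
    {"dx": 0,"dy": 0,"dz": 0,"rx": 0,"ry": 0,"rz": 0},
    {"dx": 0,"dy": 0,"dz": 0,"rx": 0,"ry": 0,"rz": 0},
    {"dx": 0,"dy": 0,"dz": 0,"rx": 0,"ry": 0,"rz": 0},
    {"dx": 0,"dy": 0,"dz": 0,"rx": 0,"ry": 0,"rz": 0}
  ],
  "jaw": 50,
  "newtons": 70
}}

```text
clock: 30.57
tcp_pos: [0.5342, -0.1326, 0.0373]
orientation: [2.837, 1.161, -0.25]
contact_force: [-0.8, 1.6, 6.1]
grip_width: 0.0656
gripper_force: 78.2
```

```bash
python3 st.py; python3 - <<'E'
from bench import r
from kin2 import *
q=r.get_obs()['joints']; o=r.get_obs(); X,M=fk(q,P); u=np.array([.7071,.7071,0]); 
c=np.array([.5335,-.1329]); qq=q.copy(); v0=None
# rotate about the mouth edge: TCP rel to edge (u,z): (58,32)->
for sh in (.05,):
  qq=q.copy(); old=q
  for i in range(0,16):
    th=np.radians(min(90,i*6.5)); a0=58e-3; b0=33e-3
    U=a0*np.cos(th)-b0*np.sin(th)*-1*-1; Z=a0*np.sin(th)+b0*np.cos(th)
    f=min(1,i/3); tu=(U-a0)+sh*f
    qn,er=ik(np.array([c[0]+.7071*tu,c[1]+.7071*tu,.006+Z]),target(45,-100+np.degrees(th)),qq,.02)
    print(i,er.round(3),qn.round(2),'dq/s max',(abs(qn-qq)*12/np.array([2.39,2.39,3.14,3.14,3.14,3.14,3.14])).max().round(2)); qq=qn
E
```

```text
30.5667 [ 0.5342 -0.1326  0.0373] [ 0.5865  0.7144 -0.7132  1.8904  0.7124  0.9537 -1.3209] 0.06563660843880892 [-0.8089  1.6202  6.1342]
x [ 0.7023  0.6902 -0.1745] y [ 0.7009 -0.7133 -0.0005] z [-0.1248 -0.1219 -0.9847]
0 0.0 [ 0.56  0.71 -0.71  1.87  0.72  0.97 -1.34] dq/s max 0.14
1 0.0 [ 0.64  0.69 -0.76  1.91  0.69  0.87 -1.3 ] dq/s max 0.41
2 0.0 [ 0.73  0.68 -0.81  1.95  0.67  0.76 -1.25] dq/s max 0.43
3 0.0 [ 0.82  0.69 -0.86  1.99  0.65  0.66 -1.21] dq/s max 0.45
4 0.0 [ 0.95  0.7  -0.93  2.04  0.63  0.56 -1.13] dq/s max 0.65
5 0.0 [ 1.08  0.75 -1.    2.08  0.62  0.48 -1.05] dq/s max 0.67
6 0.0 [ 1.21  0.82 -1.08  2.11  0.62  0.42 -0.96] dq/s max 0.66
7 0.0 [ 1.33  0.91 -1.14  2.14  0.63  0.38 -0.88] dq/s max 0.61
8 0.0 [ 1.45  1.03 -1.2   2.15  0.64  0.36 -0.79] dq/s max 0.58
9 0.0 [ 1.55  1.16 -1.24  2.15  0.64  0.37 -0.69] dq/s max 0.66
10 0.0 [ 1.63  1.29 -1.26  2.15  0.6   0.39 -0.54] dq/s max 0.65
11 0.0 [ 1.71  1.42 -1.28  2.13  0.55  0.43 -0.4 ] dq/s max 0.67
12 0.0 [ 1.77  1.54 -1.27  2.1   0.46  0.47 -0.22] dq/s max 0.69
13 0.0 [ 1.83  1.65 -1.27  2.07  0.39  0.54 -0.08] dq/s max 0.6
14 0.0 [ 1.87  1.75 -1.26  2.03  0.35  0.6   0.02] dq/s max 0.5
15 0.0 [ 1.87  1.75 -1.26  2.03  0.35  0.6   0.02] dq/s max 0.0
```

{"op": "send_rows", "data": {
  "deltas": [
    {"dx": 0,"dy": 0,"dz": 3,"rx": 0,"ry": 0,"rz": 0},
    {"dx": 6,"dy": 6,"dz": 5,"rx": 2,"ry": -2,"rz": 0},
    {"dx": 14,"dy": 14,"dz": 8,"rx": 4,"ry": -4,"rz": 0},
    {"dx": 22,"dy": 22,"dz": 12,"rx": 7,"ry": -7,"rz": 0},
    {"dx": 29,"dy": 29,"dz": 15,"rx": 9.2,"ry": -9.2,"rz": 0}
  ]
}}

```text
clock: 30.98
tcp_pos: [0.5624, -0.1039, 0.0516]
orientation: [-2.885, -1.18, -0.075]
contact_force: [-1.1, 0.1, -2.2]
grip_width: 0.0653
gripper_force: 78.0
```

{"op": "send_rows", "data": {
  "deltas": [
    {"dx": 0,"dy": 0,"dz": 0,"rx": 0,"ry": 0,"rz": 0},
    {"dx": 0,"dy": 0,"dz": 0,"rx": 0,"ry": 0,"rz": 0},
    {"dx": 0,"dy": 0,"dz": 0,"rx": 0,"ry": 0,"rz": 0}
  ]
}}

```text
clock: 31.23
tcp_pos: [0.5619, -0.1043, 0.0513]
orientation: [-2.887, -1.181, -0.068]
contact_force: [0.3, -0.3, -3.1]
grip_width: 0.0659
gripper_force: 78.0
```

```bash
python3 st.py; python3 - <<'E'
from h import *
f=grab('top'); w=cloud(f); x,y,z=w[...,0],w[...,1],w[...,2]
for k in nuts(f,w,.06): print(k[0],k[1],k[2][0],k[3])
E
```

```text
31.2333 [ 0.5619 -0.1043  0.0513] [ 0.7013  0.6948 -0.8054  1.9226  0.6565  0.7764 -1.2548] 0.06588733413542977 [ 0.2843 -0.2693 -3.0632]
x [0.7125 0.7    0.0486] y [ 0.701  -0.7132 -0.0039] z [ 0.0319  0.0368 -0.9988]
[583. 132.] 9 (0.5882619619369507, -1.0695886611938477) 0.07276355659375411
[324. 156.] 350 (0.7551260590553284, -0.12879222631454468) nan
```

Nuts are still inside (weight reads about 3 N). Now the fast flip about the mouth's lower edge.

{"op": "send_rows", "data": {
  "deltas": [
    {"dx": -3.9,"dy": -3.9,"dz": 5.3,"rx": 4.6,"ry": -4.6,"rz": 0},
    {"dx": -8.1,"dy": -8.1,"dz": 9.9,"rx": 9.2,"ry": -9.2,"rz": 0},
    {"dx": -12.7,"dy": -12.7,"dz": 13.9,"rx": 13.8,"ry": -13.8,"rz": 0},
    {"dx": -17.6,"dy": -17.6,"dz": 17,"rx": 18.4,"ry": -18.4,"rz": 0},
    {"dx": -23.4,"dy": -23.4,"dz": 19.4,"rx": 23,"ry": -23,"rz": 0}
  ]
}}

```text
clock: 31.7
tcp_pos: [0.5398, -0.1277, 0.0725]
orientation: [-2.576, -1.059, -0.826]
contact_force: [-1.2, 0.5, -4.2]
grip_width: 0.0654
gripper_force: 78.8
```

{"op": "send_rows", "data": {
  "deltas": [
    {"dx": -6.2,"dy": -6.2,"dz": 1.6,"rx": 4.6,"ry": -4.6,"rz": 0},
    {"dx": -12.4,"dy": -12.4,"dz": 2.3,"rx": 9.2,"ry": -9.2,"rz": 0},
    {"dx": -18.8,"dy": -18.8,"dz": 2.1,"rx": 13.8,"ry": -13.8,"rz": 0},
    {"dx": -24.8,"dy": -24.8,"dz": 1.1,"rx": 18.4,"ry": -18.4,"rz": 0},
    {"dx": -30.8,"dy": -30.8,"dz": -0.8,"rx": 23,"ry": -23,"rz": 0}
  ]
}}

```text
clock: 32.12
tcp_pos: [0.5088, -0.1598, 0.0701]
orientation: [-2.127, -0.871, -1.429]
contact_force: [0.9, -1.5, -1.8]
grip_width: 0.0652
gripper_force: 78.9
```

{"op": "send_rows", "data": {
  "deltas": [
    {"dx": -5.7,"dy": -5.7,"dz": -2.7,"rx": 4.6,"ry": -4.6,"rz": 0},
    {"dx": -10.5,"dy": -10.5,"dz": -5.6,"rx": 8.5,"ry": -8.5,"rz": 0},
    {"dx": -10.5,"dy": -10.5,"dz": -5.6,"rx": 8.5,"ry": -8.5,"rz": 0},
    {"dx": -10.5,"dy": -10.5,"dz": -5.6,"rx": 8.5,"ry": -8.5,"rz": 0}
  ]
}}

```text
clock: 32.45
tcp_pos: [0.5004, -0.1693, 0.0698]
orientation: [-1.923, -0.78, -1.624]
contact_force: [4.4, 0.9, 18.1]
grip_width: 0.0652
gripper_force: 80.2
```

```bash
python3 st.py; python3 - <<'E'
from h import *
f=grab('scene','s8');cv2.imwrite('pics/s8c.png',cv2.resize(f['frame'][140:240,300:430],None,fx=5,fy=5,interpolation=cv2.INTER_CUBIC))
E
```

```text
32.45 [ 0.5004 -0.1693  0.0698] [ 1.8513  1.7654 -1.3928  2.0522  0.4603  0.5611 -0.1528] 0.06519908879402973 [ 4.3575  0.9134 18.1449]
x [0.1243 0.1058 0.9866] y [ 0.7037 -0.7103 -0.0125] z [ 0.6995  0.6959 -0.1627]
```

View pics/s8c.png

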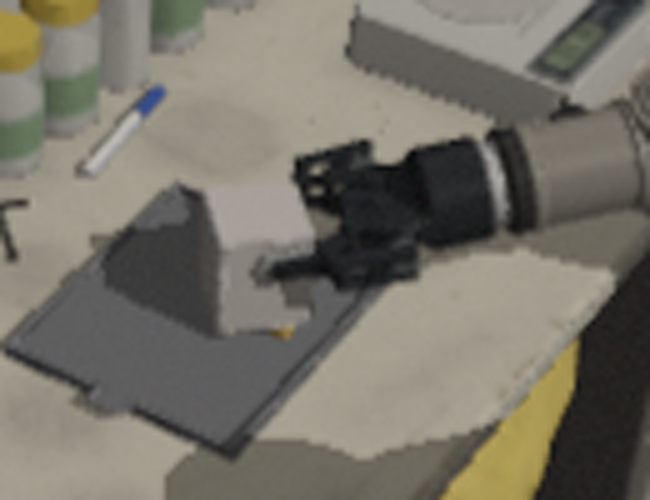

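The scene crop shows the pot upside down at (260,250) with one nut peeping out under its near rim at (288,332), and the wrist reads 18 N up. I'll locate that nut.

```bash
python3 - <<'E'
from h import *
for n in('scene','wrist','top'):
    f=grab(n,'q_'+n); w=cloud(f)
    hsv=cv2.cvtColor(f['frame'],cv2.COLOR_BGR2HSV); x,y,z=w[...,0],w[...,1],w[...,2]
    m=((hsv[...,1]>70)&(hsv[...,0]>8)&(hsv[...,0]<38)&(abs(x-.51)<.12)&(abs(y+.15)<.14)&(z<.05)).astype(np.uint8)
    k,l,s,c=cv2.connectedComponentsWithStats(m)
    for i in range(1,k):
        if s[i,4]>2: q=w[l==i]; print(n,c[i].round(),s[i,4],np.nanmedian(q,0).round(4),np.nanmin(q,0).round(4),np.nanmax(q,0).round(4))
f=cv2.imread('pics/q_wrist.png'); cv2.imwrite('pics/q_wc.png',cv2.resize(f[180:380,180:460],None,fx=2.8,fy=2.8,interpolation=cv2.INTER_CUBIC))
E
```

```text
scene [356. 206.] 10 [ 0.4581 -0.1503  0.0069] [ 0.4563 -0.1593  0.0036] [ 0.468  -0.1478  0.0134]
scene [379. 252.] 39 [ 0.4018 -0.2796 -0.3025] [ 0.3917 -0.2891 -0.353 ] [ 0.4235 -0.265  -0.2706]
scene [373. 267.] 8 [ 0.396  -0.2104 -0.332 ] [ 0.3911 -0.2275 -0.3615] [ 0.4003 -0.1988 -0.3279]
```

View pics/q_wc.png

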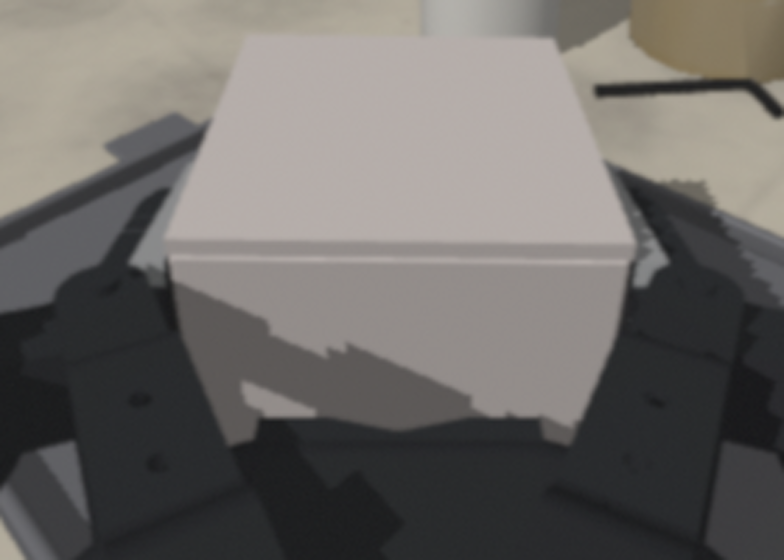

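The near face hides nothing else. The one stray nut sits under the pot's left (+v) wall, about 36 mm off centre. I'll roll that wall up about the opposite edge, slide the pot 18 mm toward the nut, and roll it back down.

{"op": "send_rows", "data": {
  "deltas": [
    {"dx": 3.3,"dy": -3.3,"dz": 3,"rx": 2.8,"ry": 2.8,"rz": 0},
    {"dx": 6.7,"dy": -6.7,"dz": 5,"rx": 5.7,"ry": 5.7,"rz": 0},
    {"dx": 10.2,"dy": -10.2,"dz": 6.5,"rx": 8.5,"ry": 8.5,"rz": 0},
    {"dx": 10.2,"dy": -10.2,"dz": 6.5,"rx": 8.5,"ry": 8.5,"rz": 0},
    {"dx": 10.2,"dy": -10.2,"dz": 6.5,"rx": 8.5,"ry": 8.5,"rz": 0}
  ]
}}

```text
clock: 33.07
tcp_pos: [0.5087, -0.1787, 0.0702]
orientation: [-1.922, -0.6, -1.461]
contact_force: [-1.3, 0.1, -1.2]
grip_width: 0.0656
gripper_force: 79.8
```

```bash
python3 st.py; cat > br.py <<'E'
from h import *
C=np.array(r.get_obs()['tcp_pos'])
for n in('scene','wrist','top'):
    f=grab(n); w=cloud(f)
    hsv=cv2.cvtColor(f['frame'],cv2.COLOR_BGR2HSV); x,y,z=w[...,0],w[...,1],w[...,2]
    m=((hsv[...,1]>70)&(hsv[...,0]>8)&(hsv[...,0]<38)&(abs(x-.53)<.11)&(abs(y+.145)<.13)&(z<.05)&(z>-.01)).astype(np.uint8)
    k,l,s,c=cv2.connectedComponentsWithStats(m)
    for i in range(1,k):
        if s[i,4]>2:
            q=w[l==i]; d=q-C; U=(d[:,0]+d[:,1])*.7071; V=(d[:,1]-d[:,0])*.7071
            print(n,c[i].round(),s[i,4],np.nanmedian(q,0).round(4),'u %.3f..%.3f v %.3f..%.3f'%(np.nanmin(U),np.nanmax(U),np.nanmin(V),np.nanmax(V)))
E
python3 br.py
```

```text
33.0667 [ 0.5087 -0.1787  0.0702] [ 1.8089  1.7161 -1.38    1.9989  0.3617  0.6076 -0.28  ] 0.065554777431509 [-1.3104  0.062  -1.2251]
x [ 0.2769 -0.0228  0.9606] y [ 0.6916 -0.6893 -0.2157] z [ 0.667   0.7241 -0.1751]
scene [356. 205.] 21 [ 0.464  -0.1544  0.0059] u -0.024..-0.008 v 0.031..0.055
scene [346. 205.] 3 [ 0.4947 -0.1385  0.0036] u 0.016..0.021 v 0.035..0.044
top [353. 230.] 6 [ 0.4646 -0.1558  0.009 ] u -0.018..-0.011 v 0.045..0.051
```

{"op": "send_rows", "data": {
  "deltas": [
    {"dx": -3,"dy": 3,"dz": -1,"rx": 0,"ry": 0,"rz": 0},
    {"dx": -6,"dy": 6,"dz": -1,"rx": 0,"ry": 0,"rz": 0},
    {"dx": -9,"dy": 9,"dz": -1,"rx": 0,"ry": 0,"rz": 0},
    {"dx": -12.7,"dy": 12.7,"dz": -1,"rx": 0,"ry": 0,"rz": 0},
    {"dx": -12.7,"dy": 12.7,"dz": -1,"rx": 0,"ry": 0,"rz": 0}
  ]
}}

```text
clock: 33.63
tcp_pos: [0.4945, -0.1645, 0.0703]
orientation: [-1.919, -0.599, -1.461]
contact_force: [0.9, 1.9, -1.9]
grip_width: 0.0652
gripper_force: 79.9
```

```bash
python3 st.py; python3 br.py
```

```text
33.6333 [ 0.4945 -0.1645  0.0703] [ 1.831   1.716  -1.3678  2.0415  0.3676  0.5866 -0.2811] 0.06516962844746087 [ 0.9421  1.8839 -1.9174]
x [ 0.2768 -0.0253  0.9606] y [ 0.6922 -0.6881 -0.2176] z [ 0.6665  0.7252 -0.1729]
```

{"op": "send_rows", "data": {
  "deltas": [
    {"dx": -2.6,"dy": 2.6,"dz": -1.5,"rx": -3,"ry": -3,"rz": 0},
    {"dx": -5.2,"dy": 5.2,"dz": -3.5,"rx": -6,"ry": -6,"rz": 0},
    {"dx": -7.8,"dy": 7.8,"dz": -5,"rx": -8.9,"ry": -8.9,"rz": 0},
    {"dx": -7.8,"dy": 7.8,"dz": -5,"rx": -8.9,"ry": -8.9,"rz": 0},
    {"dx": -7.8,"dy": 7.8,"dz": -5,"rx": -8.9,"ry": -8.9,"rz": 0}
  ]
}}

```text
clock: 34.2
tcp_pos: [0.4879, -0.1581, 0.0654]
orientation: [-1.934, -0.801, -1.616]
contact_force: [-0.1, -0.1, -1.6]
grip_width: 0.0654
gripper_force: 79.9
```

```bash
python3 st.py; python3 br.py
```

```text
34.2 [ 0.4879 -0.1581  0.0654] [ 1.865   1.75   -1.3719  2.0857  0.465   0.5415 -0.1406] 0.06544232719142405 [-0.1136 -0.0801 -1.6164]
x [0.1261 0.1244 0.9842] y [ 0.7079 -0.7064 -0.0014] z [ 0.695   0.6968 -0.1772]
```

{"op": "send_rows", "data": {
  "deltas": [
    {"dx": 0,"dy": 0,"dz": -1.5,"rx": 0,"ry": 0,"rz": 0},
    {"dx": 0,"dy": 0,"dz": -3,"rx": 0,"ry": 0,"rz": 0},
    {"dx": 0,"dy": 0,"dz": -3,"rx": 0,"ry": 0,"rz": 0},
    {"dx": 0,"dy": 0,"dz": -3,"rx": 0,"ry": 0,"rz": 0}
  ]
}}

```text
clock: 34.68
tcp_pos: [0.4882, -0.1583, 0.0629]
orientation: [-1.934, -0.803, -1.618]
contact_force: [-1.5, -1.6, 2.3]
grip_width: 0.0653
gripper_force: 80.4
```

```bash
python3 st.py; python3 br.py; python3 - <<'E'
from h import *
for n in('wrist','top'):
    f=grab(n); w=cloud(f);x,y,z=w[...,0],w[...,1],w[...,2]
    m=(abs(x-.488)<.05)&(abs(y+.158)<.05)&(z>.075)&(z<.1)
    p=w[m]; c=np.linalg.lstsq(np.c_[p[:,:2]-p[:,:2].mean(0),np.ones(len(p))],p[:,2],rcond=None)[0]
    print(n,m.sum(),cv2.minAreaRect(p[:,:2].astype(np.float32)),np.median(p[:,2]),c)
E
```

```text
34.6833 [ 0.4882 -0.1583  0.0629] [ 1.8652  1.754  -1.3688  2.0835  0.4678  0.5418 -0.1355] 0.06534795422104085 [-1.5458 -1.5892  2.2803]
x [0.1243 0.1262 0.9842] y [ 0.7076 -0.7066  0.0013] z [ 0.6956  0.6963 -0.1771]
wrist 15142 ((0.4749775826931, -0.17005427181720734), (0.10509374737739563, 0.08765684068202972), 42.49519729614258) 0.08467700656200156 [0.01298149 0.02245839 0.08361655]
top 408 ((0.48541009426116943, -0.1608888953924179), (0.09412838518619537, 0.09247881174087524), 89.90202331542969) 0.08549622770417065 [ 0.02376103 -0.01528846  0.08547099]
```

The pot is seated (top at 84.5 mm, no brass showing outside). I'll hold a moment, then lift straight up.

{"op": "send_rows", "data": {
  "deltas": [
    {"dx": 0,"dy": 0,"dz": -0.5,"rx": 0,"ry": 0,"rz": 0},
    {"dx": 0,"dy": 0,"dz": -0.5,"rx": 0,"ry": 0,"rz": 0},
    {"dx": 0,"dy": 0,"dz": -0.5,"rx": 0,"ry": 0,"rz": 0},
    {"dx": 0,"dy": 0,"dz": -0.5,"rx": 0,"ry": 0,"rz": 0},
    {"dx": 0,"dy": 0,"dz": -0.5,"rx": 0,"ry": 0,"rz": 0}
  ]
}}

```text
clock: 35.35
tcp_pos: [0.4881, -0.1583, 0.0627]
orientation: [-1.933, -0.803, -1.618]
contact_force: [-1.6, -2.4, 6.5]
grip_width: 0.0653
gripper_force: 80.5
```

{"op": "send_rows", "data": {
  "deltas": [
    {"dx": 0,"dy": 0,"dz": 4,"rx": 0,"ry": 0,"rz": 0},
    {"dx": 0,"dy": 0,"dz": 10,"rx": 0,"ry": 0,"rz": 0},
    {"dx": 0,"dy": 0,"dz": 18,"rx": 0,"ry": 0,"rz": 0},
    {"dx": 0,"dy": 0,"dz": 28,"rx": 0,"ry": 0,"rz": 0},
    {"dx": 0,"dy": 0,"dz": 40,"rx": 0,"ry": 0,"rz": 0}
  ]
}}

```text
clock: 35.77
tcp_pos: [0.4876, -0.1575, 0.1019]
orientation: [-1.934, -0.803, -1.615]
contact_force: [0.2, 0.0, -1.1]
grip_width: 0.0651
gripper_force: 80.0
```

{"op": "send_rows", "data": {
  "deltas": [
    {"dx": 0,"dy": 0,"dz": 12,"rx": 0,"ry": 0,"rz": 0},
    {"dx": 0,"dy": 0,"dz": 22,"rx": 0,"ry": 0,"rz": 0},
    {"dx": 0,"dy": 0,"dz": 30,"rx": 0,"ry": 0,"rz": 0},
    {"dx": 0,"dy": 0,"dz": 30,"rx": 0,"ry": 0,"rz": 0},
    {"dx": 0,"dy": 0,"dz": 30,"rx": 0,"ry": 0,"rz": 0}
  ]
}}

```text
clock: 36.18
tcp_pos: [0.4876, -0.1577, 0.1317]
orientation: [-1.935, -0.805, -1.615]
contact_force: [0.2, 0.0, -1.6]
grip_width: 0.0656
gripper_force: 80.0
```

```bash
python3 st.py; python3 br.py; python3 - <<'E'
from h import *
f=grab('scene');cv2.imwrite('pics/s9.png',cv2.resize(f['frame'][130:250,280:440],None,fx=4,fy=4,interpolation=cv2.INTER_CUBIC))
E
```

```text
36.1833 [ 0.4876 -0.1577  0.1317] [ 1.8415  1.5686 -1.4003  2.1272  0.1993  0.4899 -0.027 ] 0.06555696675506323 [ 0.2456  0.0181 -1.6043]
x [0.1256 0.1281 0.9838] y [ 0.7088 -0.7054  0.0014] z [ 0.6941  0.6971 -0.1794]
scene [346. 201.] 69 [ 0.5001 -0.1473  0.0143] u -0.004..0.027 v -0.045..0.021
scene [356. 205.] 24 [ 0.464  -0.1581  0.0073] u -0.023..-0.008 v -0.004..0.027
```

View pics/s9.png

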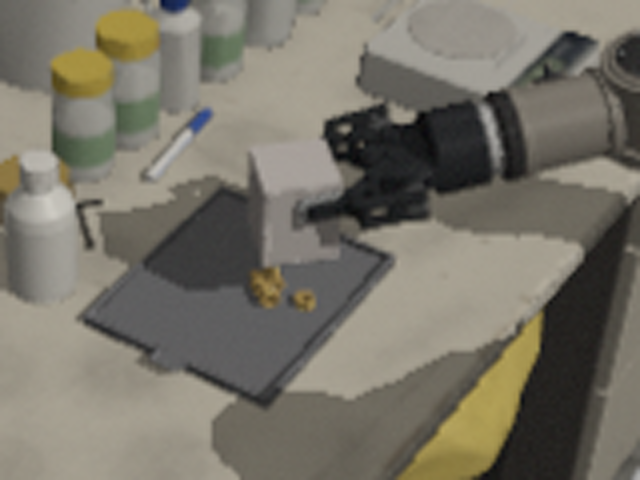

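The scene crop shows all the nuts in one close heap on the tray around (275,290), with the inverted pot above. I'll check reach for standing it on the bench at about (0.50,0.07).

```bash
python3 - <<'E'
from bench import r
from kin2 import *
q0=r.get_obs()['joints']
for (x,y,psi) in ((.5,.07,60),(.5,.07,75),(.5,.07,90),(.53,.07,60),(.47,.07,75),(.5,.09,75)):
    q=q0.copy(); worst=0
    for i in range(1,13):
        t=i/12; q,er=ik(np.array([.4876+t*(x-.4876),-.1577+t*(y+.1577),.16]),target(45+t*(psi-45),-10.3),q,.02); worst=max(worst,er)
    for z in (.12,.09,.06): q,er=ik(np.array([x,y,z]),target(psi,-10.3),q,.02); worst=max(worst,er)
    a=fk(q,P,True); print(x,y,psi,'%.3f'%worst,q.round(2),a[2].round(2),a[3].round(2))
E
```

```text
0.5 0.07 60 0.000 [ 1.52  1.74 -1.16  2.21  0.35  0.32  0.06] [-0.03 -0.55  0.2 ] [ 0.3  -0.24  0.11]
0.5 0.07 75 0.000 [ 1.43  1.73 -1.24  2.02  0.3   0.69  0.09] [ 0.03 -0.55  0.21] [ 0.39 -0.28  0.11]
0.5 0.07 90 0.000 [ 1.28  1.7  -1.27  1.82  0.26  1.    0.14] [ 0.11 -0.54  0.22] [ 0.48 -0.3   0.11]
0.53 0.07 60 0.000 [ 1.47  1.75 -1.19  2.16  0.33  0.32  0.05] [ 0.   -0.55  0.2 ] [ 0.33 -0.24  0.11]
0.47 0.07 75 0.000 [ 1.48  1.72 -1.22  2.07  0.32  0.69  0.09] [-0.   -0.55  0.21] [ 0.35 -0.28  0.11]
0.5 0.09 75 0.000 [ 1.4   1.73 -1.23  2.04  0.31  0.64  0.08] [ 0.04 -0.55  0.21] [ 0.39 -0.26  0.11]
```

{"op": "send_rows", "data": {
  "deltas": [
    {"dx": 0,"dy": 15,"dz": 10,"rx": 0,"ry": 0,"rz": 0},
    {"dx": 2,"dy": 40,"dz": 15,"rx": 0,"ry": 0,"rz": 3},
    {"dx": 4,"dy": 70,"dz": 15,"rx": 0,"ry": 0,"rz": 6},
    {"dx": 6,"dy": 100,"dz": 15,"rx": 0,"ry": 0,"rz": 9},
    {"dx": 8,"dy": 130,"dz": 15,"rx": 0,"ry": 0,"rz": 12}
  ]
}}

```text
clock: 36.8
tcp_pos: [0.4958, -0.0271, 0.1465]
orientation: [-1.783, -0.971, -1.49]
contact_force: [0.2, 0.5, -1.0]
grip_width: 0.0652
gripper_force: 79.9
```

{"op": "send_rows", "data": {
  "deltas": [
    {"dx": 2,"dy": 30,"dz": 0,"rx": 0,"ry": 0,"rz": 3},
    {"dx": 4,"dy": 60,"dz": 0,"rx": 0,"ry": 0,"rz": 3},
    {"dx": 4,"dy": 90,"dz": 0,"rx": 0,"ry": 0,"rz": 3},
    {"dx": 4,"dy": 98,"dz": 0,"rx": 0,"ry": 0,"rz": 3},
    {"dx": 4,"dy": 98,"dz": -15,"rx": 0,"ry": 0,"rz": 3}
  ]
}}

```text
clock: 37.22
tcp_pos: [0.498, 0.0737, 0.1337]
orientation: [-1.738, -1.015, -1.457]
contact_force: [0.1, -0.4, -1.4]
grip_width: 0.0656
gripper_force: 79.8
```

```bash
python3 st.py
```

```text
37.2167 [0.498  0.0737 0.1337] [ 1.4428  1.5457 -1.368   2.2725  0.1597  0.2149 -0.0067] 0.06558242989180545 [ 0.1442 -0.3916 -1.3518]
x [0.0846 0.1543 0.9844] y [ 0.8701 -0.4929  0.0025] z [ 0.4856  0.8563 -0.1759]
```

{"op": "send_rows", "data": {
  "deltas": [
    {"dx": 0,"dy": 0,"dz": -15,"rx": 0,"ry": 0,"rz": 4},
    {"dx": 0,"dy": 0,"dz": -30,"rx": 0,"ry": 0,"rz": 8},
    {"dx": 0,"dy": 0,"dz": -45,"rx": 0,"ry": 0,"rz": 8},
    {"dx": 0,"dy": 0,"dz": -60,"rx": 0,"ry": 0,"rz": 8},
    {"dx": 0,"dy": 0,"dz": -60,"rx": 0,"ry": 0,"rz": 8}
  ]
}}

```text
clock: 37.63
tcp_pos: [0.4992, 0.0702, 0.0687]
orientation: [-1.642, -1.104, -1.369]
contact_force: [-0.1, -0.4, -1.8]
grip_width: 0.0654
gripper_force: 79.9
```

```bash
python3 st.py
```

```text
37.6333 [0.4992 0.0702 0.0687] [ 1.4108  1.644  -1.2882  2.1393  0.2167  0.4192  0.0779] 0.06542480119200193 [-0.0984 -0.3567 -1.8239]
x [0.0698 0.1636 0.9841] y [ 0.927  -0.3752 -0.0033] z [ 0.3686  0.9124 -0.1779]
```

{"op": "send_rows", "data": {
  "deltas": [
    {"dx": 0,"dy": 0,"dz": -5,"rx": 0,"ry": 0,"rz": 0},
    {"dx": 0,"dy": 0,"dz": -9,"rx": 0,"ry": 0,"rz": 0},
    {"dx": 0,"dy": 0,"dz": -11,"rx": 0,"ry": 0,"rz": 0},
    {"dx": 0,"dy": 0,"dz": -11,"rx": 0,"ry": 0,"rz": 0}
  ]
}}

```text
clock: 37.97
tcp_pos: [0.4996, 0.07, 0.0609]
orientation: [-1.64, -1.108, -1.371]
contact_force: [-0.0, 0.5, -1.9]
grip_width: 0.0654
gripper_force: 79.9
```

{"op": "send_rows", "data": {
  "deltas": [
    {"dx": 0,"dy": 0,"dz": -1.5,"rx": 0,"ry": 0,"rz": 0},
    {"dx": 0,"dy": 0,"dz": -2.5,"rx": 0,"ry": 0,"rz": 0},
    {"dx": 0,"dy": 0,"dz": -2.5,"rx": 0,"ry": 0,"rz": 0},
    {"dx": 0,"dy": 0,"dz": -2.5,"rx": 0,"ry": 0,"rz": 0}
  ]
}}

```text
clock: 38.3
tcp_pos: [0.4999, 0.07, 0.0589]
orientation: [-1.639, -1.109, -1.372]
contact_force: [-1.5, -2.1, 1.2]
grip_width: 0.0652
gripper_force: 80.3
```

{"op": "send_rows", "data": {
  "deltas": [
    {"dx": 0,"dy": 0,"dz": 0,"rx": 0,"ry": 0,"rz": 0},
    {"dx": 0,"dy": 0,"dz": 0,"rx": 0,"ry": 0,"rz": 0},
    {"dx": 0,"dy": 0,"dz": 0,"rx": 0,"ry": 0,"rz": 0},
    {"dx": 0,"dy": 0,"dz": 0,"rx": 0,"ry": 0,"rz": 0}
  ],
  "jaw": 85
}}

```text
clock: 38.63
tcp_pos: [0.4999, 0.07, 0.0583]
orientation: [-1.64, -1.109, -1.371]
contact_force: [0.1, -0.5, 0.0]
grip_width: 0.085
gripper_force: 0.0
```

{"op": "send_rows", "data": {
  "deltas": [
    {"dx": -7,"dy": -18,"dz": 4,"rx": 0,"ry": 0,"rz": 0},
    {"dx": -15,"dy": -37,"dz": 8,"rx": 0,"ry": 0,"rz": 0},
    {"dx": -22,"dy": -55,"dz": 15,"rx": 0,"ry": 0,"rz": 0},
    {"dx": -28,"dy": -70,"dz": 35,"rx": 0,"ry": 0,"rz": 0},
    {"dx": -30,"dy": -75,"dz": 70,"rx": 0,"ry": 0,"rz": 0}
  ]
}}

```text
clock: 39.05
tcp_pos: [0.4701, -0.0076, 0.1264]
orientation: [-1.644, -1.102, -1.37]
contact_force: [0.7, -1.0, 0.9]
grip_width: 0.0851
gripper_force: 0.0
```

{"op": "send_rows", "data": {
  "deltas": [
    {"dx": 0,"dy": 0,"dz": 35,"rx": 0,"ry": 0,"rz": 0},
    {"dx": 0,"dy": 0,"dz": 70,"rx": 0,"ry": 0,"rz": 0},
    {"dx": 0,"dy": -5,"dz": 100,"rx": 0,"ry": 0,"rz": 0},
    {"dx": 0,"dy": -5,"dz": 110,"rx": 0,"ry": 0,"rz": 0},
    {"dx": 0,"dy": -5,"dz": 110,"rx": 0,"ry": 0,"rz": 0}
  ]
}}

```text
clock: 39.47
tcp_pos: [0.4702, -0.0099, 0.2403]
orientation: [-1.642, -1.115, -1.371]
contact_force: [-1.2, 0.2, -0.1]
grip_width: 0.0848
gripper_force: 0.0
```

```bash
python3 st.py; python3 - <<'E'
from h import *
for n in('wrist','top','scene'):
    f=grab(n); w=cloud(f);x,y,z=w[...,0],w[...,1],w[...,2]
    m=(abs(x-.5)<.06)&(abs(y-.07)<.06)&(z>.074)&(z<.09)
    if m.sum()>20:
        p=w[m]; c=np.linalg.lstsq(np.c_[p[:,:2]-p[:,:2].mean(0),np.ones(len(p))],p[:,2],rcond=None)[0]
        print(n,m.sum(),cv2.minAreaRect(p[:,:2].astype(np.float32)),np.median(p[:,2]),c)
    m=(abs(x-.452)<.05)&(abs(y-.252)<.05)&(z>.006)&(z<.015)
    print(n,'lid',m.sum(),w[m].mean(0))
    for k in nuts(f,w,.05):
        if abs(k[2][0][0]-.5)<.13 and abs(k[2][0][1]+.15)<.15: print(n,k[0],k[1],k[2],k[3])
f=grab('top'); cv2.imwrite('pics/fin.png',cv2.resize(f['frame'][150:300,190:440],None,fx=3,fy=3,interpolation=cv2.INTER_CUBIC))
E
```

```text
39.4667 [ 0.4702 -0.0099  0.2403] [ 1.5705  1.2077 -1.406   2.1513 -0.3504  0.6681  0.3061] 0.08476795735310554 [-1.1693  0.1902 -0.0632]
x [0.0631 0.1701 0.9834] y [ 0.9279 -0.3727  0.0049] z [ 0.3674  0.9122 -0.1813]
wrist 1911 ((0.5038474798202515, 0.07925818860530853), (0.046223416924476624, 0.06592053174972534), 68.25296783447266) 0.08003647218406035 [-0.00113035 -0.00232112  0.08004447]
wrist lid 1236 [0.45926941 0.24347805 0.00996   ]
top 341 ((0.49861690402030945, 0.06895999610424042), (0.06654956936836243, 0.06874433159828186), 68.11994934082031) 0.08146859995847722 [-0.00394476 -0.00092568  0.0815115 ]
top lid 343 [0.45456907 0.25078003 0.01027651]
top [350. 216.] 31 ((0.5126319527626038, -0.15925569832324982), (0.02788204699754715, 0.013774879276752472), 46.838645935058594) 0.019818687287343373
scene 294 ((0.49422699213027954, 0.07157427072525024), (0.06766369193792343, 0.0679820105433464), 68.9991683959961) 0.07656220390721374 [ 0.00457252 -0.00383725  0.07665856]
scene lid 319 [0.44788894 0.25965082 0.00807619]
scene [346. 201.] 64 ((0.5048019886016846, -0.15314489603042603), (0.029282130300998688, 0.052367452532052994), 31.603347778320312) nan
scene [356. 205.] 23 ((0.468208909034729, -0.16061724722385406), (0.014913667924702168, 0.026126177981495857), 40.34524917602539) 0.006705630023808862
```

View pics/fin.png

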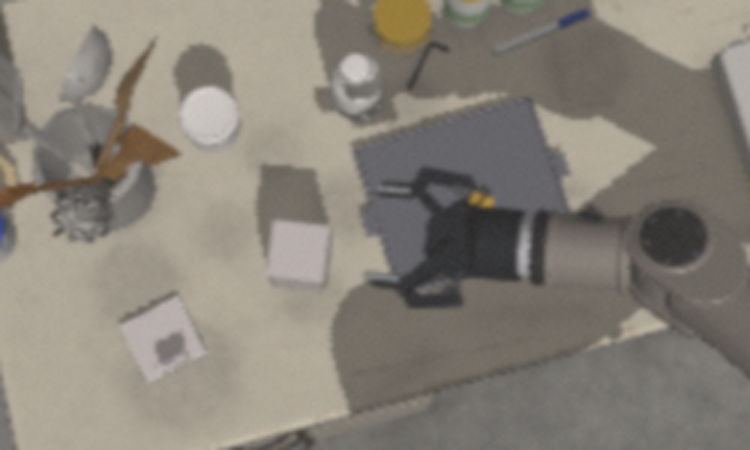

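The top crop shows the pot standing inverted at (300,252), clear of the tray. The lid lies flat at (163,337), and the heap is on the tray at (482,200), partly hidden by the arm. The robot touches nothing, so I'm handing in.

```bash
python3 -c "
from bench import r
print(r.hand_in())"
```

```text
the job is handed in; nothing more can be done
None
```

I handed the job in at about 40 s of the 210 s limit: all six nuts I found (three in the pot, three loose) are in one heap on the tray, the pot stands empty and upside down on the bench clear of it, and the lid lies flat on the bench; no verdict came back.

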